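Nose the muddler past the post into its bay

ROBOT

A 6-joint arm with a two-finger parallel gripper is mounted at the origin on a cart in front of the work surface, level with it; the furniture and walls round the work are solid. World frame = base frame: x ahead of the robot, y to its left, z up, the work surface at z = 0. Lengths are in m, angles in rad, forces in N, time in s.
With the tool pointing down it reaches from about 0.25 to 0.775 m from the base axis. Payload 8.9 kg.
Tool frame: the origin (TCP) lies between the finger pads; the fingertips stand 14 mm ahead of it and the grasp point (between the pads) lies 5 mm behind it; z points along the fingers, y is the direction in which the jaws open and shut (so a half turn about z gives the same grasp; the last joint's range is limited). The gripper opens to 85 mm and grips with 20 to 120 N. Pads are 22 mm wide; open, the fingers measure 114 mm over their backs; the gripper's body (76 mm by 85 mm) begins 54 mm behind the grasp point. The pads swing forward as they close: fully open they stand 13 mm farther back than shut.
Start: joints at [-1.486, 0.291, -0.153, 1.127, 0, 1.431], TCP at [0.117, -0.512, 0.216] pointing down, gripper open.
Joint ranges: [-2.52, 2.52], [-0.91, 1.74], [-1.3, 1.37], [-1.96, 2.02], [-1.52, 1.47], [-3.14, 3.14]. Speed limits (rad/s): [2.22, 2.22, 2.79, 3.14, 3.14, 3.14].

INTERFACE

Orientations are given as [roll, pitch, yaw] about the fixed x, y, z axes, in that order (R = Rz(yaw) Ry(pitch) Rx(roll)).
In Python, from plant import ctrl gives the robot as it stands. The module is installed in compiled form; this text tells all that it offers.
- The arm moves only by the tool carry_out, never from a script. Its argument "commands" is one flat list of numbers, 5 for each row, row after row: the closure, from -1 (fully open) to 1 (shut), so that 0 is half open, then the shift along the tool's x, y, z as a fraction of full scale, then the turn about the tool's z as a fraction of full scale. A call has 1 to 10 rows; each row is the pose to reach, as a shift and turn from the pose measured when the call began, along the tool's axes at that moment; what a row does not reach only later rows make up. Full scale, the value 1, is 250 mm for a shift and pi/4 rad for a turn. A row lasts 1/10 s, in which the tool goes at most 50 mm and 8.59 degrees, less where a joint would pass 70% of its speed; a pose out of reach is approached as far as the arm can. A call with a number of a shift or a turn outside -1 to 1 is refused whole. A call with a gripper value outside its range is refused whole. The fingers move at their own pace and stop on an object; "squeeze" is the grip in N (left out, the last holds). Time passes only in rows, so rows that repeat a pose let the fingers close. It gives the time, the measured TCP pose, the force and the opening at its end, in the units of the state.
- ctrl.read_state(): the state, without advancing time (a new reading comes with each control period).
- ctrl.read_camera(name): name is "side" or "top"; returns the picture (480x640x3 uint8, red, green, blue); there is no depth.
- ctrl.camera_info(name): a dict with "fovy" (degrees; the focal length in pixels is half the picture's height over the tangent of half this angle, whatever the lens; pixels are square), "cx", "cy" (the principal point, pixels), "k1" (the pictures are not rectified: a ray, as slopes to the right and down, at radius r is drawn at 1 + k1 r^2 times it, then the intrinsics apply), "world_to_cam" (4x4, takes a point from world to camera coordinates). Camera axes: x right, y up, looking along -z (the intrinsics and any distortion apply to the point x, -y, -z); pixel columns grow to the right and rows downward; lengths in m; the calibration is good to about 2 mm. A picture is of the moment at which its call begins. camera_info takes no time and is no camera call.
- ctrl.sign_off(): hands the job in, once; it reports no verdict.
The state is a dict: "clock": time; "q": joint angles; "dq": joint speeds; "tau": joint torques, N m; "tool_pos": TCP position; "eef_rot": TCP orientation; "force": force on the tool from outside, world axes, zero at the start; "torque": the same for the moment, N m; "gripper_width": finger opening in m.
Only numpy, scipy, OpenCV 4.12 (cv2) and the standard library are available. Lean on these libraries where they do the work, as an engineer would, in place of code of your own. Each camera call takes 0.05 s, during which the arm holds its last target.

TASK

Put the wooden muddler away in the dark wooden bay behind the brass post, only by pushing it along the worktop with the fingertips, never lifting it: the opening beside the post is shorter than the muddler, so angle it, push one end in past the post first, then swing the other end in. It must finish fully home, lying flat along the back rail and against it, between the two cheeks. Leave everything standing around the bay where it is.

Things in the scene. Friction and masses are not known exactly. Their poses are not given: they have to be found in the camera images.
- muddler_mid (a point): Centre of the beech muddler, 13 mm above the worktop: a bar lying flat, 200 mm long along this point's y axis, z up. Its wood, 26x26 mm in section, runs from y = -70 to +100 mm, a black tip 12 mm thick from y = -70 to -100 mm. 0.1 to 0.17 kg, slides freely. It starts in front of the post, across the mouth of the bay, about parallel to the rail.
- bay: Dark wooden bay, fixed. Origin: on the worktop, middle of the back rail's inner face; x points away from the robot into the rail (mouth toward -x), y runs left along the rail. Rail 272 mm long, 34 high. A cheek 28 mm high, 18 thick at each end comes 49 mm forward of the rail, inner faces at y = +-118 mm. The grey inlay (108 mm deep) is flush with the worktop.
- post: Brass post, 22 mm across, 52 mm high, fixed upright 90 mm forward of the rail and 75 mm left or right of the bay's middle (which side varies). Origin: centre of its foot. It leaves 182 mm to the cheek at the other end and 79 mm to the rail. A flat brass cap marks the empty socket on the other side and is no obstacle.
- wood_end (a point): Centre of the end face of the muddler's wooden end, 100 mm from muddler_mid, 13 mm above the worktop.
- black_tip (a point): Outer end of the muddler's thin black tip, 100 mm from muddler_mid the other way, 13 mm above the worktop.
- cork: Bystander: natural cork, 24 mm across, 45 mm high, standing near the bay's right end, loose. Origin: centre of its underside.
- matches: Bystander: red box of matches 36x54x16 mm lying near the bay's left end, loose. Origin: centre of its underside.
- stopper: Bystander: white bottle stopper with black rings, 33 mm across, 56 mm high, standing behind the back rail, loose. Origin: centre of its underside.
- tea_light: Bystander: tea light in a grey cup, 38 mm across, 15 mm high, behind the back rail, loose. Origin: centre of its underside.
- shot_glass: Bystander: small clear glass, 46 mm across, 57 mm high, standing behind the back rail, loose. Origin: centre of its underside.
- lime: Bystander: green lime 47x59x44 mm lying beside the bay's right end, loose. Origin: centre of its underside.

How it is judged:
By the outcome, as a careful person would: the job done as asked, in the order asked, and still so for the second after the job is handed in, with the robot touching nothing.
It also fails if it takes over 72 s, if anything falls off the work surface, if the arm or the gripper's body presses on something with over 40 N, if the wrist force passes 120 N, or if a joint passes its speed limit or range.

## Working session

There is one attempt and no reset: what is moved stays moved. The work goes in short steps, Python scripts to look and compute and a tool call to move; the robot and the scene stay as the last step left them, time stands still between calls to the robot, and variables do not carry over. Pictures are saved under pics/ and viewed, and the job is handed in when it is done.

Besides the shell and the picture viewer there is one more tool, called after ">>>" as name(argument=value, ...), one argument or row to a line, values as JSON. carry_out: Moves the arm, as the interface text tells. Its arguments: {"type":"object","properties":{"commands":{"type":"array"},"squeeze":{"type":"number"}},"required":["commands"]}

```bash
mkdir -p pics; ls; python3 - <<'E'
from plant import ctrl
import cv2
s=ctrl.read_state()
print({k:(v if not hasattr(v,'round') else v) for k,v in s.items()})
for n in ("top","side"):
    print(n,ctrl.camera_info(n))
    im=ctrl.read_camera(n); cv2.imwrite(f"pics/{n}0.png",im[:,:,::-1])
E
```

```text
pics
{'clock': 0.0, 'q': array([-1.48628968e+00,  2.91308462e-01, -1.54140280e-01,  1.12666855e+00,
       -2.78332214e-05,  1.43149989e+00]), 'dq': array([ 0.00020754, -0.0004548 ,  0.00033076,  0.00012911, -0.00067892,
       -0.00149005]), 'tau': array([ 1.16838492e-03, -5.37135279e+01,  3.31380522e+01,  1.53761631e-02,
       -1.18752237e-04,  7.08761434e-06]), 'tool_pos': array([ 0.1164756 , -0.51144866,  0.21541246]), 'eef_rot': array([-3.14028062e+00, -1.55847490e-04,  2.23803000e-01]), 'force': array([ 0.23358016,  0.37919778, -0.4601136 ]), 'torque': array([ 0.01844192, -0.01663283, -0.00939192]), 'gripper_width': 0.08535514480668112}
top {'fovy': 44.39825784232049, 'cx': 324.8041543569531, 'cy': 239.5278637658682, 'k1': -0.16832317600009564, 'world_to_cam': array([[-0.01562846, -0.99984094, -0.00859351, -0.16374835],
       [ 0.99183983, -0.01658984,  0.1264062 , -0.59708436],
       [-0.12652866, -0.00654785,  0.99194134, -1.23175779],
       [ 0.        ,  0.        ,  0.        ,  1.        ]])}
side {'fovy': 45.106650789115086, 'cx': 322.0253223296748, 'cy': 241.22726643358098, 'k1': -0.0502431098467211, 'world_to_cam': array([[ 0.87526673, -0.48315335,  0.02170219, -0.62332976],
       [ 0.17585144,  0.35972725,  0.9163365 , -0.09058325],
       [-0.45053792, -0.79822249,  0.39982051, -0.94731855],
       [ 0.        ,  0.        ,  0.        ,  1.        ]])}
```

View pics/top0.png

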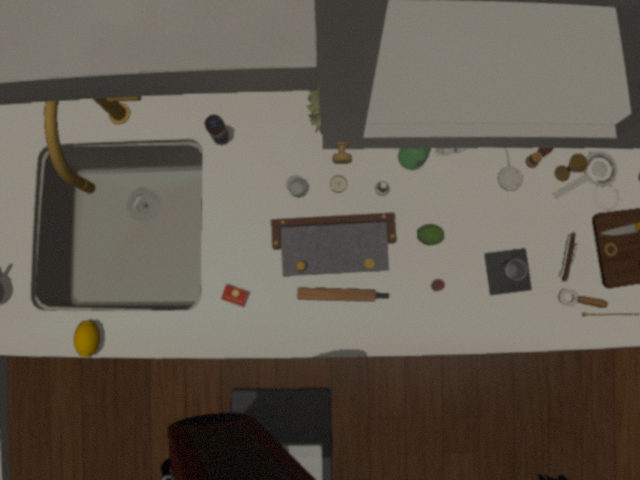

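View pics/side0.png

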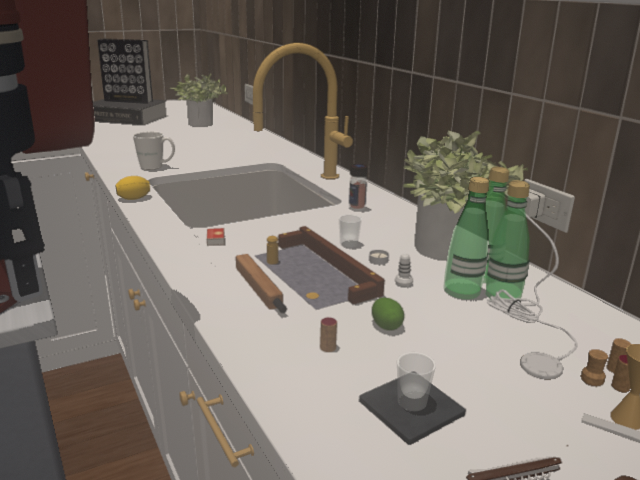

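The post is on the left at about (301,266) in the top view, the flat cap is on the right at about (370,264), and the muddler lies across the mouth with its black tip to the right at about (388,296). Next I'll take enlarged crops to measure from.

```bash
cat > h.py <<'E'
from plant import ctrl
import numpy as np, cv2
def cam(n):
    i=ctrl.camera_info(n); f=240/np.tan(np.radians(i['fovy']/2)); return i,f
def proj(n,P):
    i,f=cam(n); P=np.atleast_2d(P); c=(i['world_to_cam']@np.c_[P,np.ones(len(P))].T).T
    x=c[:,0]/-c[:,2]; y=-c[:,1]/-c[:,2]; r2=x*x+y*y; d=1+i['k1']*r2
    return np.c_[i['cx']+f*x*d, i['cy']+f*y*d]
def back(n,uv,z):
    i,f=cam(n); uv=np.atleast_2d(uv).astype(float); M=i['world_to_cam']; R=M[:3,:3]; C=-R.T@M[:3,3]
    K=np.array([[f,0,i['cx']],[0,f,i['cy']],[0,0,1]])
    p=cv2.undistortPoints(uv.reshape(-1,1,2),K,np.array([i['k1'],0,0,0.]))[:,0]
    out=[]
    for k,(x,y) in enumerate(p):
        d=R.T@np.array([x,-y,-1]); zz=z if np.isscalar(z) else z[k]; out.append(C+d*(zz-C[2])/d[2])
    return np.array(out)
def crop(n,fn,x0,y0,w,h,s,img=None):
    im=ctrl.read_camera(n)[:,:,::-1] if img is None else img
    c=cv2.resize(im[y0:y0+h,x0:x0+w],None,fx=s,fy=s,interpolation=cv2.INTER_CUBIC)
    c=cv2.convertScaleAbs(c,alpha=1.5); cv2.imwrite(fn,c)
E
python3 - <<'E'
from h import *
crop("top","pics/tc0.png",220,165,230,150,3.4,cv2.imread("pics/top0.png"))
crop("side","pics/sc0.png",200,200,220,160,3.5,cv2.imread("pics/side0.png"))
E
```

```text
(no output)
```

View pics/tc0.png

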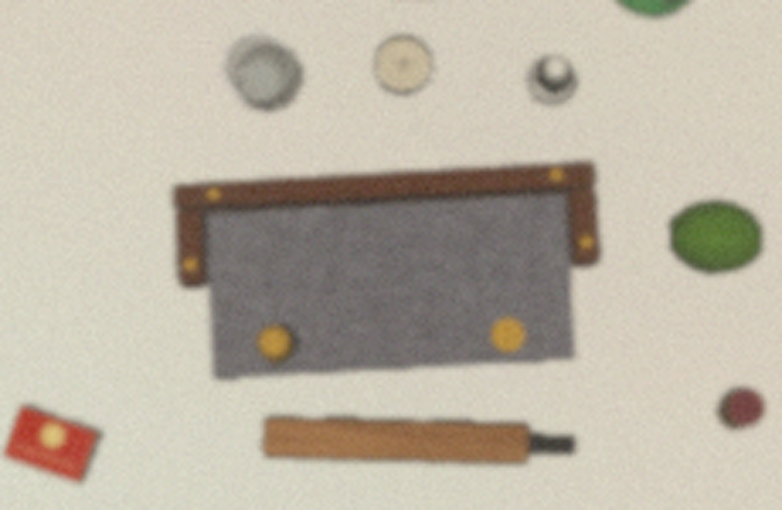

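View pics/sc0.png

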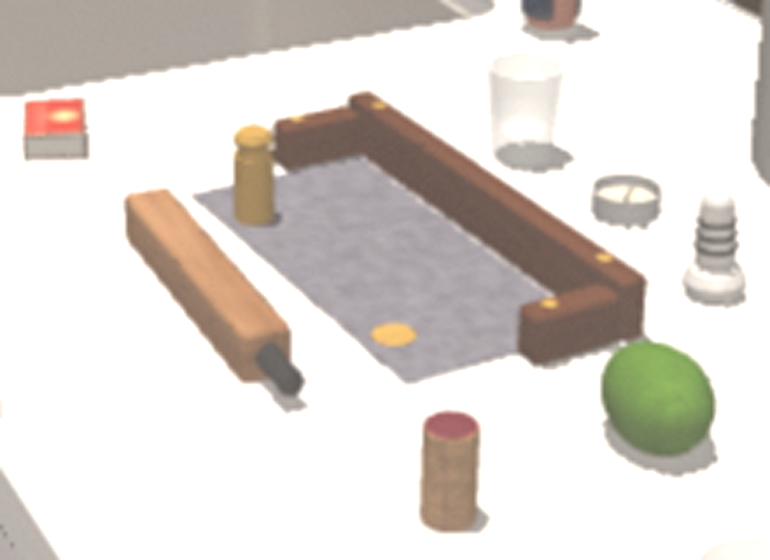

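```bash
cat >> h.py <<'E'
def fromcrop(p,x0,y0,s): return np.array(p,float)/s+[x0,y0]-0.5+0.5/s
E
python3 - <<'E'
from h import *
from scipy.optimize import least_squares
t=lambda p: fromcrop(p,220,165,3.4)
names=['cap','post','inlL','inlR','chLo','chLi','chRi','chRo']
px=[(508,335),(276,342),(215,378),(573,356),(181,285),(207,284),(574,264),(600,262)]
L=np.array([(-90,-75,0),(-90,75,52),(-108,118,0),(-108,-118,0),(-49,136,28),(-49,118,28),(-49,-118,28),(-49,-136,28)])/1000
W=back("top",t(px),L[:,2])
def tr(p,L): c,s=np.cos(p[2]),np.sin(p[2]); return np.c_[p[0]+c*L[:,0]-s*L[:,1],p[1]+s*L[:,0]+c*L[:,1]]
r=least_squares(lambda p:(tr(p,L)-W[:,:2]).ravel(),[.6,-.15,0])
print("bay",r.x); print(np.c_[W[:,:2],(tr(r.x,L)-W[:,:2])*1000].round(4))
m=back("top",t([(265,416),(263,457),(528,424),(526,462),(575,444)]),[.026,.026,.026,.026,.019]); print(m.round(4))
o=back("top",t([(741,408),(715,236),(52,443),(265,82),(403,65),(553,80)]),[.045,.022,.016,.03,.015,.03]);print(o.round(3))
# check by side: project bay points
c2=lambda p: fromcrop(p,200,200,3.5)
s=back("side",c2([(393,335),(254,135),(410,381),(148,195),(290,330),(299,383)]),[0,.052,0,.026,.026,.013]);print(s.round(4))
E
```

```text
bay [ 0.63201108 -0.19207977  0.04008992]
[[ 0.5448 -0.2702  0.3353 -0.4623]
 [ 0.5383 -0.1217  0.7545  0.984 ]
 [ 0.5198 -0.0793 -0.4782  0.792 ]
 [ 0.5303 -0.3122 -1.4839 -2.1565]
 [ 0.5778 -0.0602 -0.2232  2.012 ]
 [ 0.5782 -0.0768  0.1247  0.6971]
 [ 0.5872 -0.3116  0.6284 -0.3035]
 [ 0.5882 -0.3284  0.3425 -1.5628]]
[[ 0.4935 -0.113   0.026 ]
 [ 0.4675 -0.1114  0.026 ]
 [ 0.4856 -0.2798  0.026 ]
 [ 0.4616 -0.2779  0.026 ]
 [ 0.4726 -0.31    0.019 ]]
[[ 0.492 -0.413  0.045]
 [ 0.605 -0.404  0.022]
 [ 0.478  0.025  0.016]
 [ 0.709 -0.115  0.03 ]
 [ 0.722 -0.205  0.015]
 [ 0.707 -0.302  0.03 ]]
[[ 0.5442 -0.2689  0.    ]
 [ 0.5357 -0.127   0.052 ]
 [ 0.5306 -0.3113  0.    ]
 [ 0.4779 -0.1199  0.026 ]
 [ 0.4818 -0.285   0.026 ]
 [ 0.4743 -0.3099  0.013 ]]
```

```bash
cat >> h.py <<'E'
BAY=np.array([.632,-.192,.040])
def b2w(x,y): c,s=np.cos(BAY[2]),np.sin(BAY[2]); return np.array([BAY[0]+c*x-s*y,BAY[1]+s*x+c*y])
def w2b(X,Y): c,s=np.cos(BAY[2]),np.sin(BAY[2]); dx,dy=X-BAY[0],Y-BAY[1]; return np.array([c*dx+s*dy,-s*dx+c*dy])
def cmd(pos,yaw,st=None):
    """world target -> tool-axis fractions (x,y,z,turn)"""
    from scipy.spatial.transform import Rotation as Ro
    st=st or ctrl.read_state(); R=Ro.from_euler('xyz',st['eef_rot']).as_matrix()
    d=R.T@(np.array(pos)-st['tool_pos']); cy=st['eef_rot'][2]
    t=-((yaw-cy+np.pi)%(2*np.pi)-np.pi)
    return np.r_[d/.25,t/(np.pi/4)].round(3)
def barpose(x,y,th,back_=84):
    """bay-frame centre (m), th (wood end toward rail) -> fork TCP world xy, yaw"""
    s,c=np.sin(th),np.cos(th); p=b2w(x-back_/1000*s,y-back_/1000*c); return p,np.pi/2-th+BAY[2]
E
python3 - <<'E'
from h import *
print(cmd([.30,-.40,.20],.75)); print(cmd([.473,-.296,.10],1.53))
E
```

```text
[ 0.815 -0.272  0.062 -0.67 ]
[ 1.582 -0.524  0.463 -1.663]
```

>>> carry_out(
  commands=[0.6,0.815,-0.272,0.06,-0.67,0.6,0.815,-0.272,0.06,-0.67,0.6,0.815,-0.272,0.06,-0.67,0.6,0.815,-0.272,0.06,-0.67,0.6,0.815,-0.272,0.06,-0.67,0.6,0.815,-0.272,0.06,-0.67,0.6,0.815,-0.272,0.06,-0.67],
)

```text
clock: 0.8
tool_pos: [0.2999, -0.4, 0.2004]
eef_rot: [-3.14, -0.0, 0.751]
force: [-0.9, -1.2, 0.6]
gripper_width: 0.017
```

```bash
python3 - <<'E'
from h import *
print(cmd([.473,-.296,.08],1.53)); s=ctrl.read_state(); print(s['gripper_width'],s['eef_rot'],s['q'])
E
```

```text
[ 0.79   0.169  0.482 -0.992]
0.01701179023110276 [-3.14024681e+00 -4.16695014e-04  7.50639302e-01] [-1.07381257e+00  2.54137910e-01 -2.45496827e-01  1.07256894e+00
  6.56285176e-05  1.31714046e+00]
```

>>> carry_out(
  commands=[0.6,0.79,0.169,0.3,-0.992,0.6,0.79,0.169,0.482,-0.992,0.6,0.79,0.169,0.482,-0.992,0.6,0.79,0.169,0.482,-0.992,0.6,0.79,0.169,0.482,-0.992,0.6,0.79,0.169,0.482,-0.992,0.6,0.79,0.169,0.482,-0.992,0.6,0.79,0.169,0.482,-0.992],
)

```text
clock: 1.6
tool_pos: [0.4723, -0.2974, 0.0806]
eef_rot: [-3.141, -0.001, 1.526]
force: [-0.5, 0.1, 0.1]
gripper_width: 0.0171
```

```bash
python3 - <<'E'
from h import *
s=ctrl.read_state(); print(s['tool_pos'],s['eef_rot'])
crop("top","pics/t1.png",270,200,170,130,4.6)
crop("side","pics/s1.png",200,150,220,200,3)
print(proj("top",[[.473,-.296,.013],[.473,-.296,.0]]),proj("side",[[.473,-.296,.013],[.473,-.296,.0]]))
E
```

```text
[ 0.47232684 -0.29744159  0.08056578] [-3.14124913e+00 -5.30000124e-04  1.52605029e+00]
[[382.06612729 295.2697413 ]
 [381.54542536 295.46047936]] [[280.53639631 305.29706164]
 [280.59943114 312.36899921]]
```

View pics/t1.png

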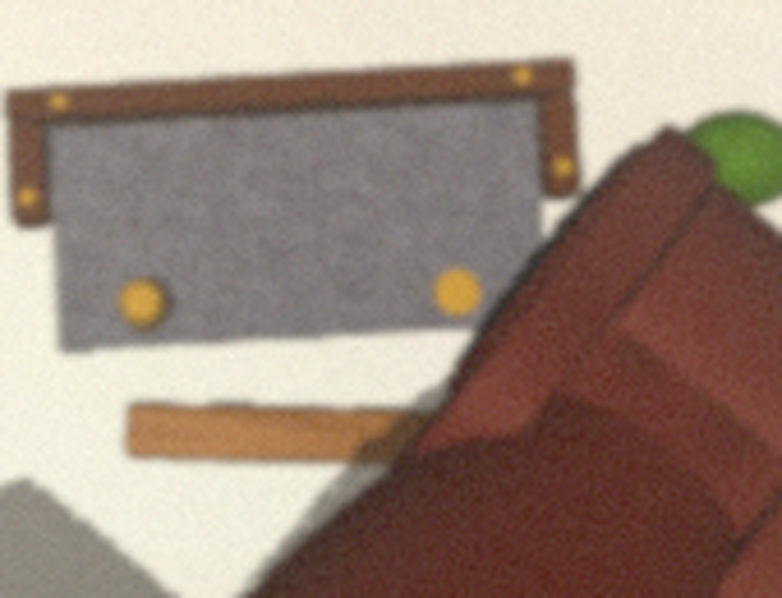

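View pics/s1.png

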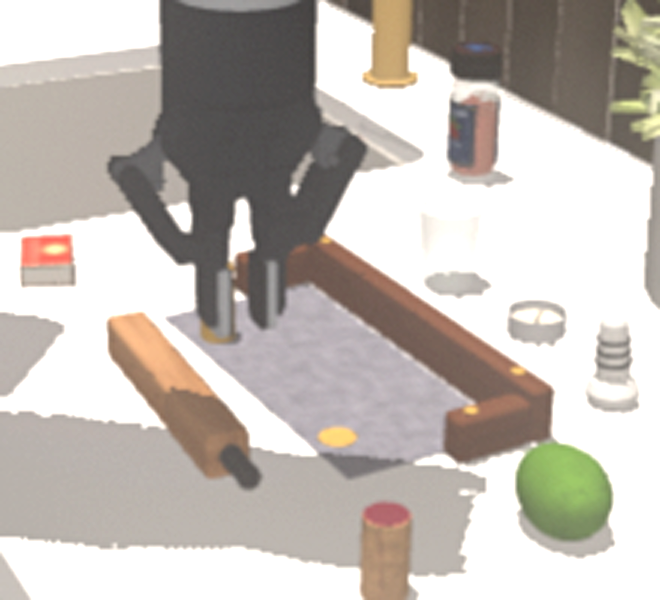

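```bash
python3 - <<'E'
from h import *
print(cmd([.473,-.297,.042],1.53))
E
```

```text
[ 0.002  0.002  0.155 -0.005]
```

>>> carry_out(
  commands=[0.6,0,0.003,0.15,0,0.6,0,0.003,0.15,0,0.6,0,0.003,0.15,0],
)

```text
clock: 2.0
tool_pos: [0.4724, -0.2976, 0.0438]
eef_rot: [-3.141, -0.001, 1.525]
force: [0.3, 0.7, 0.0]
gripper_width: 0.017
```

```bash
python3 - <<'E'
from h import *
s=ctrl.read_state(); p=s['tool_pos'];print(p,s['eef_rot'],s['gripper_width'])
crop("side","pics/s2.png",230,240,100,80,8)
f=[]
for dx in(-.0085,.0085):
  for dy in (-.011,.011): f.append([p[0]+dx,p[1]+dy,p[2]-.014])
f.append([.473,-.279,.026]);f.append([.473,-.311,.013])
print(((proj("side",f)-[230,240])*8).round())
E
```

```text
[ 0.47243397 -0.29760421  0.04379382] [-3.14087931e+00 -1.02323789e-03  1.52498261e+00] 0.017019926131834652
[[389. 487.]
 [342. 438.]
 [468. 467.]
 [420. 419.]
 [368. 428.]
 [437. 557.]]
```

View pics/s2.png

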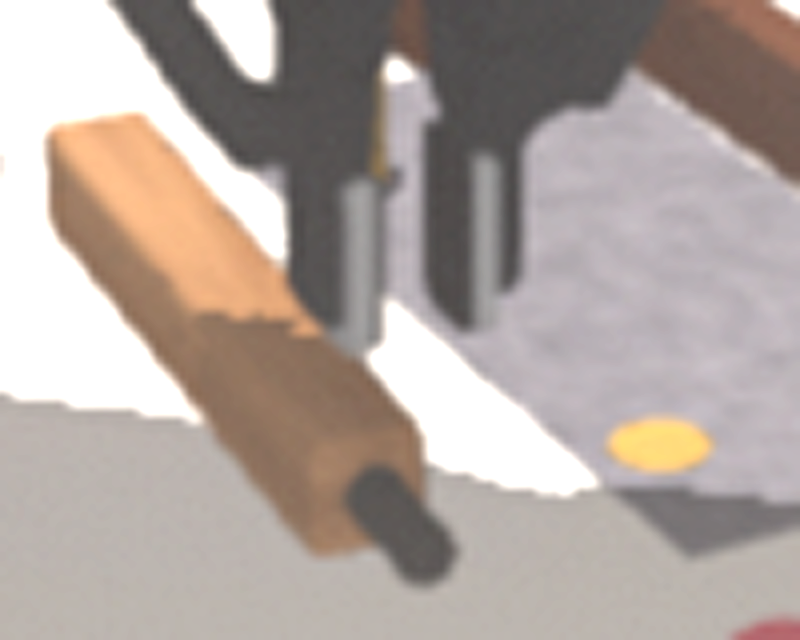

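>>> carry_out(
  commands=[0.6,0,0.0,0.03,0,0.6,0,0.0,0.055,0,0.6,0,0.0,0.055,0],
)

```text
clock: 2.35
tool_pos: [0.4729, -0.2977, 0.0302]
eef_rot: [-3.142, -0.0, 1.525]
force: [-0.6, 0.4, -0.3]
gripper_width: 0.017
```

```bash
python3 - <<'E'
from h import *
s=ctrl.read_state(); p=s['tool_pos'];print(p,s['eef_rot'],s['gripper_width'],s['force'])
crop("side","pics/s3.png",230,240,100,80,8)
f=[]
for dx in(-.0085,.0085):
  for dy in (-.011,.011): f.append([p[0]+dx,p[1]+dy,p[2]-.014])
print(((proj("side",f)-[230,240])*8).round())
E
```

```text
[ 0.47285328 -0.29771886  0.03021243] [-3.14156964e+00 -4.93587437e-04  1.52535336e+00] 0.017037913742545235 [-0.55305811  0.3511562  -0.32092469]
[[392. 547.]
 [345. 497.]
 [470. 528.]
 [422. 478.]]
```

View pics/s3.png

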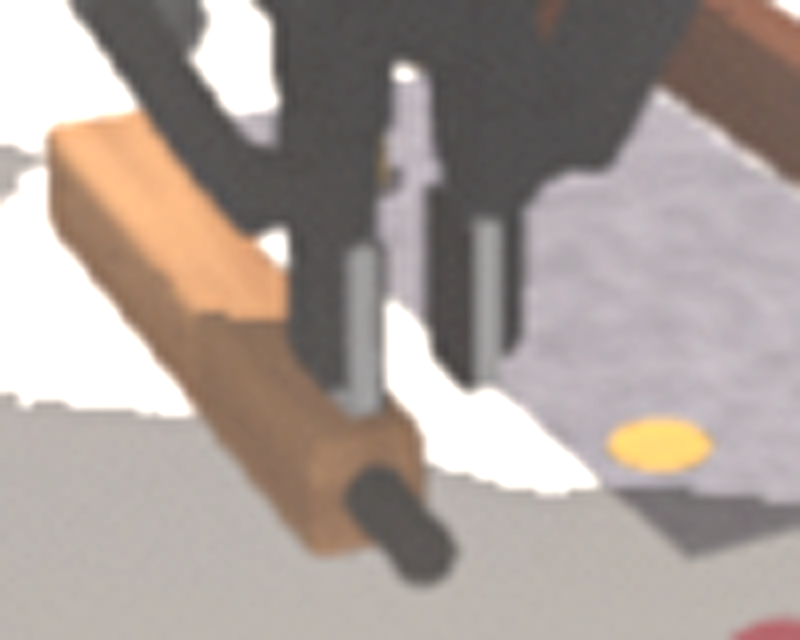

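```bash
python3 - <<'E'
from h import *
im=ctrl.read_camera("side")[:,:,::-1].copy()
p=ctrl.read_state()['tool_pos']
c=im[90:330,180:400]; c=cv2.resize(c,None,fx=2.5,fy=2.5,interpolation=cv2.INTER_CUBIC)
for k in range(-14,141,14):
    u=(proj("side",[[p[0],p[1],p[2]+k/1000]])[0]-[180,90])*2.5
    cv2.circle(c,tuple(int(v) for v in u),3,(0,0,255) if k!=0 else (0,255,0),-1)
cv2.imwrite("pics/s4.png",c)
E
```

```text
(no output)
```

View pics/s4.png

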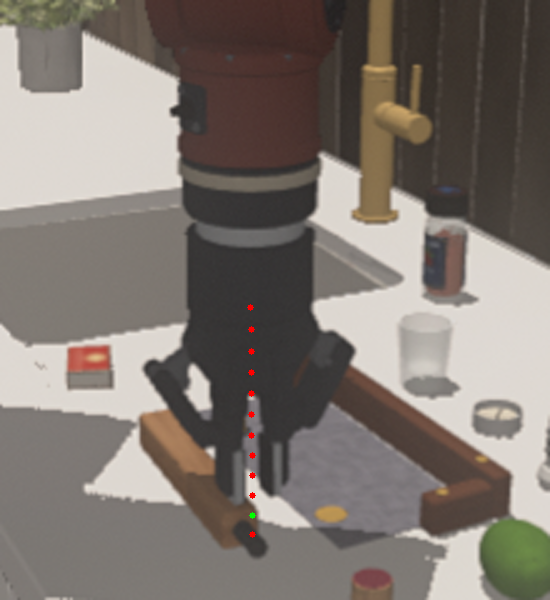

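>>> carry_out(
  commands=[0.6,0,0.0,0.02,0,0.6,0,0.0,0.04,0,0.6,0,0.0,0.04,0],
)

```text
clock: 2.75
tool_pos: [0.4727, -0.2975, 0.0199]
eef_rot: [-3.141, -0.001, 1.525]
force: [1.2, -0.4, -0.9]
gripper_width: 0.017
```

```bash
python3 - <<'E'
from h import *
s=ctrl.read_state(); print(s['tool_pos'],s['force'])
crop("side","pics/s5.png",230,240,100,80,8)
E
```

```text
[ 0.47267668 -0.29747437  0.01985402] [ 1.18244165 -0.41888247 -0.86049438]
```

View pics/s5.png

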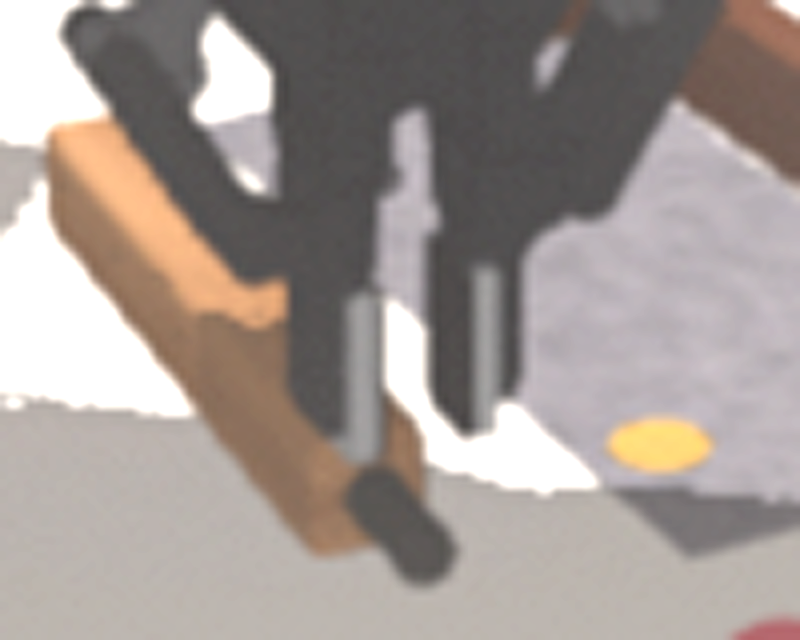

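```bash
python3 - <<'E'
from h import *
for z in (.006,.02,.03,.036,.04):
  print(z,back("side",[fromcrop(q,230,240,8) for q in [(382,458),(472,430)]],z).round(4).tolist())
E
```

```text
0.006 [[0.4853, -0.2571, 0.006], [0.5072, -0.2546, 0.006]]
0.02 [[0.4748, -0.28, 0.02], [0.4961, -0.2776, 0.02]]
0.03 [[0.4674, -0.2964, 0.03], [0.4882, -0.294, 0.03]]
0.036 [[0.4629, -0.3062, 0.036], [0.4834, -0.3039, 0.036]]
0.04 [[0.4599, -0.3128, 0.04], [0.4802, -0.3104, 0.04]]
```

>>> carry_out(
  commands=[0.6,0,0.0,0.02,0,0.6,0,0.0,0.04,0,0.6,0,0.0,0.04,0],
)

```text
clock: 3.1
tool_pos: [0.4723, -0.2972, 0.0093]
eef_rot: [-3.14, -0.002, 1.525]
force: [0.2, 0.3, -0.2]
gripper_width: 0.017
```

```bash
python3 - <<'E'
from h import *
s=ctrl.read_state(); print(s['tool_pos'],s['force'],s['q'])
crop("side","pics/s6.png",230,240,100,80,8)
E
```

```text
[ 0.47233605 -0.29719159  0.00934716] [ 0.23624592  0.32000664 -0.22921822] [-6.92854016e-01  5.51228917e-01 -3.46489195e-01  6.75075105e-01
  3.85857881e-04  9.23298574e-01]
```

View pics/s6.png

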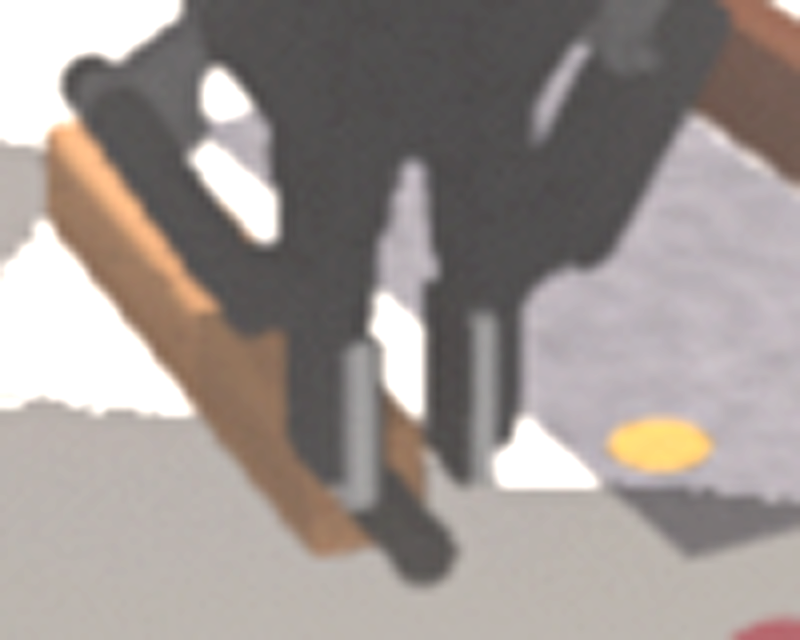

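>>> carry_out(
  commands=[0.6,0,0.0,0.015,0,0.6,0,0.0,0.03,0,0.6,0,0.0,0.04,0],
)

```text
clock: 3.45
tool_pos: [0.4723, -0.2972, -0.0007]
eef_rot: [-3.14, -0.001, 1.525]
force: [-0.6, 0.5, 0.9]
gripper_width: 0.0171
```

```bash
python3 - <<'E'
from h import *
s=ctrl.read_state(); print(s['tool_pos'],s['force'])
crop("side","pics/s7.png",230,240,100,80,8)
E
```

```text
[ 0.47233561 -0.29722618 -0.00072084] [-0.60085914  0.47074589  0.86796057]
```

View pics/s7.png

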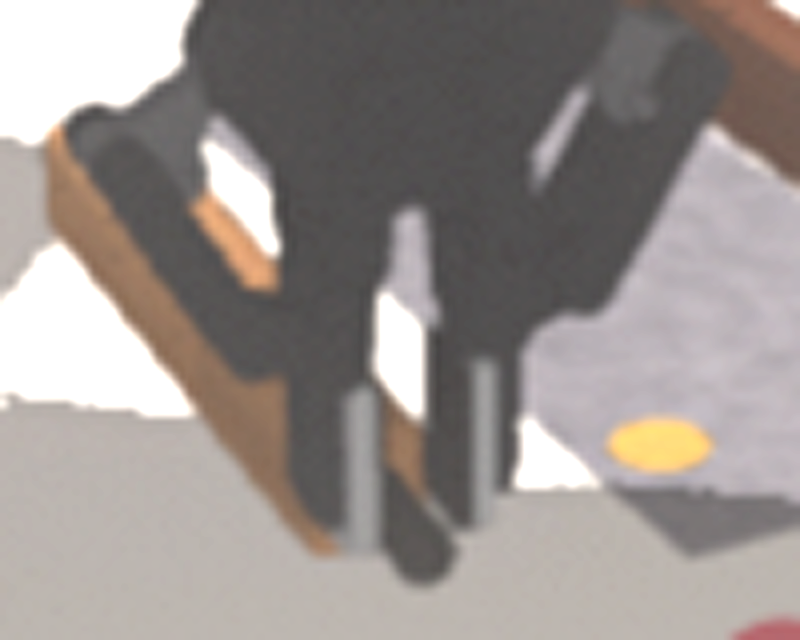

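```bash
python3 - <<'E'
from h import *
print(ctrl.read_state()['tool_pos'])
for nm,q in dict(Lknbot=(95,165),Rknbot=(705,110),Lelb=(245,375),Relb=(600,305),Ltip=(362,550),Rtip=(480,527)).items():
  a=back("side",[fromcrop(q,230,240,8)],0.)[0];b=back("side",[fromcrop(q,230,240,8)],.1)[0]
  for y in (-.297,-.308):
    t=(y-a[1])/(b[1]-a[1]); print(nm,y,(a+t*(b-a)).round(4))
E
```

```text
[ 0.47214861 -0.29706071 -0.00100968]
Lknbot -0.297 [ 0.4096 -0.297   0.1063]
Lknbot -0.308 [ 0.4055 -0.308   0.1119]
Rknbot -0.297 [ 0.5381 -0.297   0.0913]
Rknbot -0.308 [ 0.532  -0.308   0.0971]
Lelb -0.297 [ 0.4385 -0.297   0.0556]
Lelb -0.308 [ 0.4339 -0.308   0.062 ]
Relb -0.297 [ 0.5151 -0.297   0.0532]
Relb -0.308 [ 0.5093 -0.308   0.0595]
Ltip -0.297 [ 0.4625 -0.297   0.0107]
Ltip -0.308 [ 0.4576 -0.308   0.0178]
Rtip -0.297 [ 0.4885 -0.297   0.0093]
Rtip -0.308 [ 0.4831 -0.308   0.0163]
```

```bash
python3 - <<'E'
from h import *
print(cmd([.4815,-.090,.06],1.53))
E
```

```text
[ 0.83  -0.001 -0.243 -0.006]
```

>>> carry_out(
  commands=[0.6,0,0,-0.12,0,0.6,0,0,-0.24,0,0.8,0.2,0,-0.243,-0.006,0.8,0.83,0,-0.243,-0.006,0.8,0.83,0,-0.243,-0.006,0.8,0.83,0,-0.243,-0.006,0.8,0.83,0,-0.243,-0.006,0.8,0.83,0,-0.243,-0.006],
)

```text
clock: 4.3
tool_pos: [0.4818, -0.0885, 0.0603]
eef_rot: [-3.14, -0.002, 1.533]
force: [-0.7, 0.1, 0.8]
gripper_width: 0.0087
```

```bash
python3 - <<'E'
from h import *
print(ctrl.read_state()['tool_pos'],cmd([.4815,-.090,-.003],1.53))
crop("side","pics/s8.png",200,180,140,120,5)
E
```

```text
[ 0.48176476 -0.0885378   0.06025779] [-0.006 -0.     0.253  0.004]
```

View pics/s8.png

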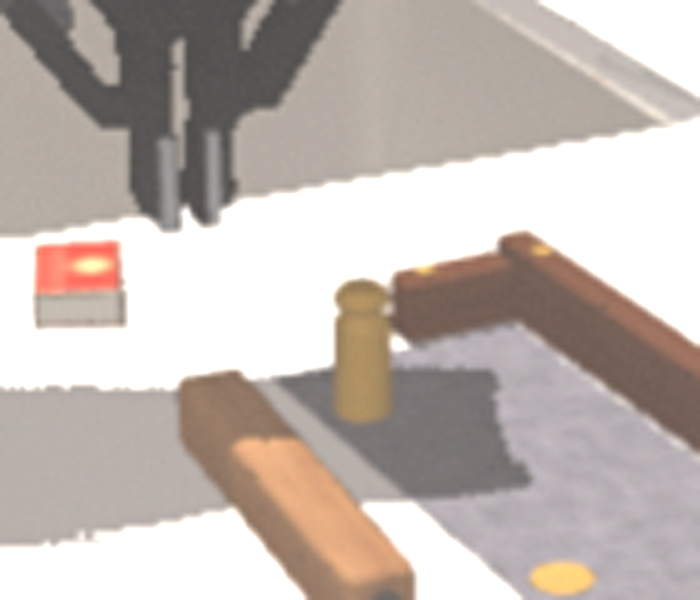

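>>> carry_out(
  commands=[0.8,0,0,0.15,0.004,0.8,0,0,0.23,0.004,0.8,0,0,0.253,0.004,0.8,0,0,0.253,0.004],
)

```text
clock: 4.75
tool_pos: [0.4816, -0.091, -0.0035]
eef_rot: [-3.139, -0.001, 1.527]
force: [0.1, 0.2, -0.6]
gripper_width: 0.0087
```

```bash
python3 - <<'E'
from h import *
s=ctrl.read_state(); print(s['tool_pos'],s['force'])
crop("side","pics/s9.png",200,180,140,120,5)
d=np.array([.0414,.999])
for k in (8,20,55): print(k,cmd(list(np.array([.4764,-.2121])+(.119-k/1000)*d)+[-.003],1.53))
E
```

```text
[ 0.48156406 -0.09096888 -0.0034661 ] [ 0.13009515  0.16267585 -0.61632055]
8 [-0.041 -0.003  0.001 -0.004]
20 [-0.089 -0.003  0.001 -0.004]
55 [-0.229 -0.003  0.001 -0.004]
```

View pics/s9.png

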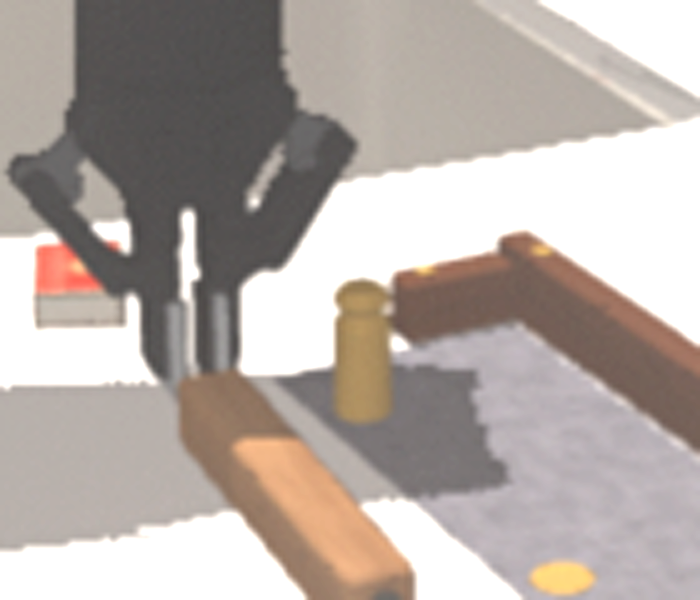

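>>> carry_out(
  commands=[0.8,-0.025,0,0,0,0.8,-0.05,0,0,0,0.8,-0.075,-0.001,0,0,0.8,-0.1,-0.001,0,0,0.8,-0.125,-0.002,0,0,0.8,-0.15,-0.002,0,0,0.8,-0.175,-0.003,0,0,0.8,-0.195,-0.003,0,0,0.8,-0.21,-0.003,0,0,0.8,-0.22,-0.003,0,0],
)

```text
clock: 5.8
tool_pos: [0.479, -0.1462, -0.0028]
eef_rot: [-3.14, -0.001, 1.527]
force: [-0.0, 1.5, 0.6]
gripper_width: 0.0083
```

```bash
python3 - <<'E'
from h import *
s=ctrl.read_state(); print(s['tool_pos'],s['force'])
crop("side","pics/s10.png",200,180,160,140,5)
crop("top","pics/t10.png",220,165,230,150,3.4)
E
```

```text
[ 0.47897406 -0.14620241 -0.00279731] [-0.03237037  1.54741159  0.60181426]
```

View pics/s10.png

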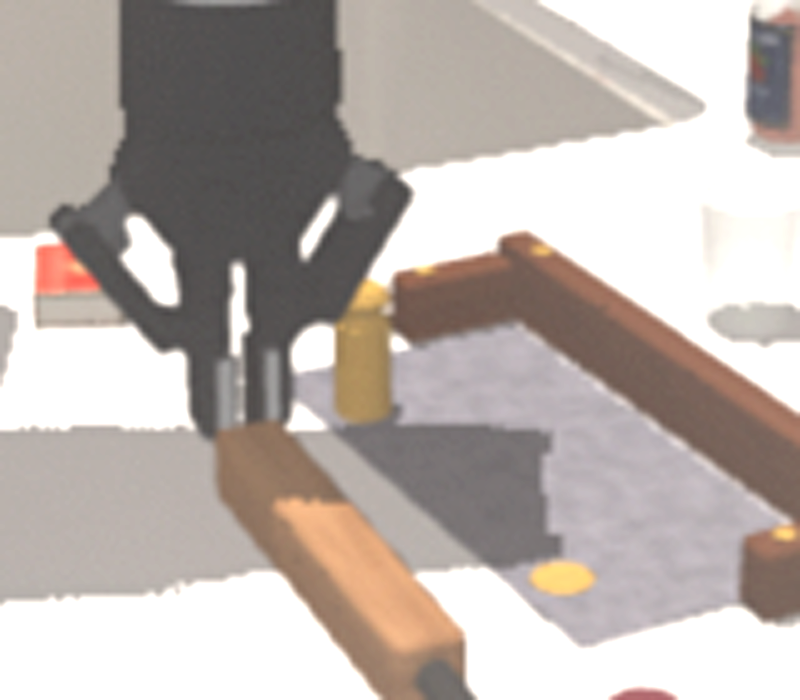

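View pics/t10.png

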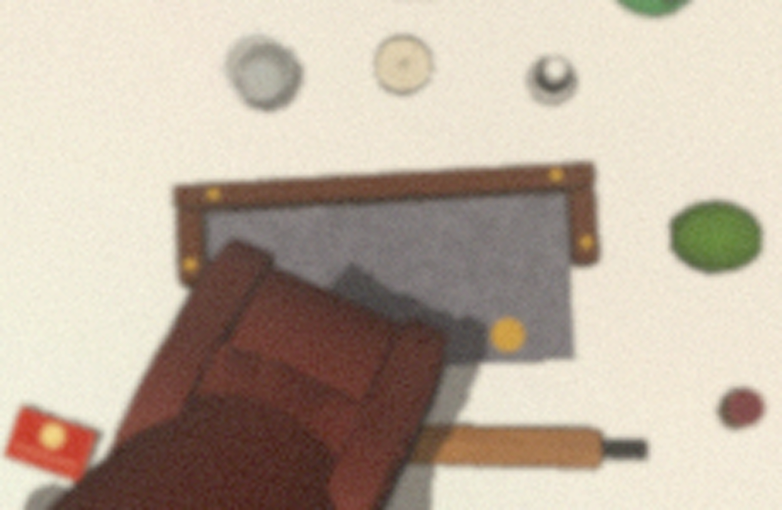

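```bash
python3 - <<'E'
from h import *
t=lambda p: fromcrop(p,220,165,3.4)
m=back("top",t([(602,429),(600,467),(648,449),(440,424),(440,463)]),[.026,.026,.013,.026,.026]); print(m.round(4)); print([w2b(*a[:2]).round(3) for a in m])
w=back("side",[fromcrop(q,200,180,5) for q in [(218,435),(288,427)]],.026);print(w.round(4))
E
```

```text
[[ 0.4816 -0.3268  0.026 ]
 [ 0.4575 -0.3248  0.026 ]
 [ 0.4687 -0.3575  0.013 ]
 [ 0.4866 -0.2239  0.026 ]
 [ 0.462  -0.2234  0.026 ]]
[array([-0.156, -0.129]), array([-0.18 , -0.126]), array([-0.17 , -0.159]), array([-0.147, -0.026]), array([-0.171, -0.025])]
[[ 0.4626 -0.1644  0.026 ]
 [ 0.4871 -0.1694  0.026 ]]
```

```bash
python3 - <<'E'
from h import *
print(cmd([.4688,-.3409,.06],1.525))
E
```

```text
[-0.779 -0.007 -0.252  0.002]
```

>>> carry_out(
  commands=[0.8,0.02,0,0,0,0.8,0.02,0,-0.15,0,0.6,0.02,0,-0.252,0,0.6,-0.2,-0.007,-0.252,0,0.6,-0.4,-0.007,-0.252,0,0.6,-0.6,-0.007,-0.252,0,0.6,-0.779,-0.007,-0.252,0,0.6,-0.779,-0.007,-0.252,0,0.6,-0.779,-0.007,-0.252,0],
)

```text
clock: 6.8
tool_pos: [0.4683, -0.3411, 0.0597]
eef_rot: [-3.14, -0.001, 1.525]
force: [-0.2, 0.4, -0.4]
gripper_width: 0.0172
```

```bash
python3 - <<'E'
from h import *
s=ctrl.read_state(); print(s['tool_pos'],s['eef_rot'],cmd([.4688,-.3409,.012],1.525))
crop("side","pics/s11.png",200,200,160,140,5)
E
```

```text
[ 0.46834742 -0.34107587  0.05965516] [-3.13992121e+00 -1.33914566e-03  1.52490447e+00] [ 0.001  0.002  0.191 -0.   ]
```

View pics/s11.png

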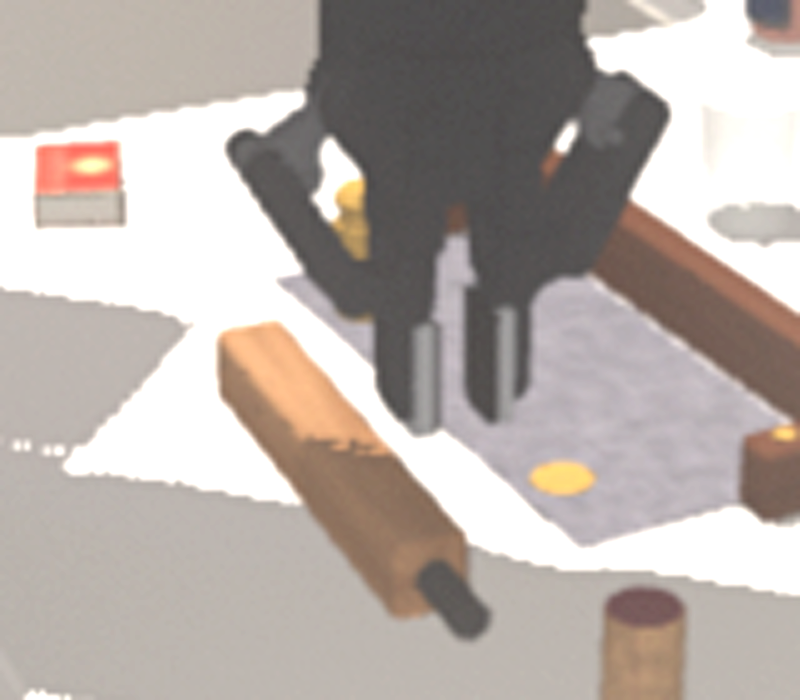

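```bash
python3 - <<'E'
from h import *
f=lambda q,z: back("side",[fromcrop(q,200,200,5)],z)[0].round(4)
print(f((474,622),.013), f((430,582),.013), f((218,340),.026),f((275,323),.026),f((395,565),.026),f((465,545),.026))
E
```

```text
[ 0.4677 -0.3562  0.013 ] [ 0.466  -0.3293  0.013 ] [ 0.4611 -0.1681  0.026 ] [ 0.4842 -0.1644  0.026 ] [ 0.4515 -0.3351  0.026 ] [ 0.4757 -0.3339  0.026 ]
```

>>> carry_out(
  commands=[0.6,0.001,0.002,0.1,0,0.6,0.001,0.002,0.18,0,0.6,0.001,0.002,0.191,0,0.6,0.001,0.002,0.191,0],
)

```text
clock: 7.25
tool_pos: [0.4687, -0.3379, 0.0118]
eef_rot: [-3.138, -0.003, 1.528]
force: [-0.1, -1.0, 0.9]
gripper_width: 0.0169
```

```bash
python3 - <<'E'
from h import *
s=ctrl.read_state(); print(s['tool_pos'],s['force'])
crop("side","pics/s12.png",250,270,80,64,10)
E
```

```text
[ 0.46869357 -0.33793659  0.01177769] [-0.08246896 -0.9926834   0.88387206]
```

View pics/s12.png

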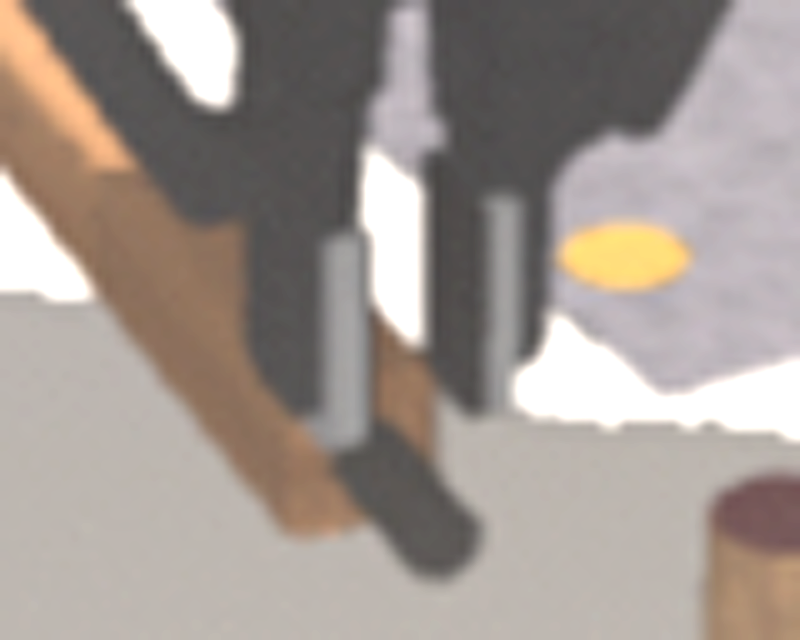

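>>> carry_out(
  commands=[0.6,-0.03,0.0,0,0,0.6,-0.03,0.0,0,0,0.6,-0.03,0.0,0.02,0,0.6,-0.03,0.0,0.035,0,0.6,-0.03,0.0,0.035,0],
)

```text
clock: 7.8
tool_pos: [0.4684, -0.3458, 0.0031]
eef_rot: [-3.139, -0.003, 1.528]
force: [-0.1, -0.2, -0.4]
gripper_width: 0.0169
```

```bash
python3 - <<'E'
from h import *
s=ctrl.read_state(); print(s['tool_pos'],s['force'])
crop("side","pics/s13.png",250,270,80,64,10)
E
```

```text
[ 0.46838883 -0.34577046  0.00306041] [-0.1180009  -0.20294593 -0.35146093]
```

View pics/s13.png

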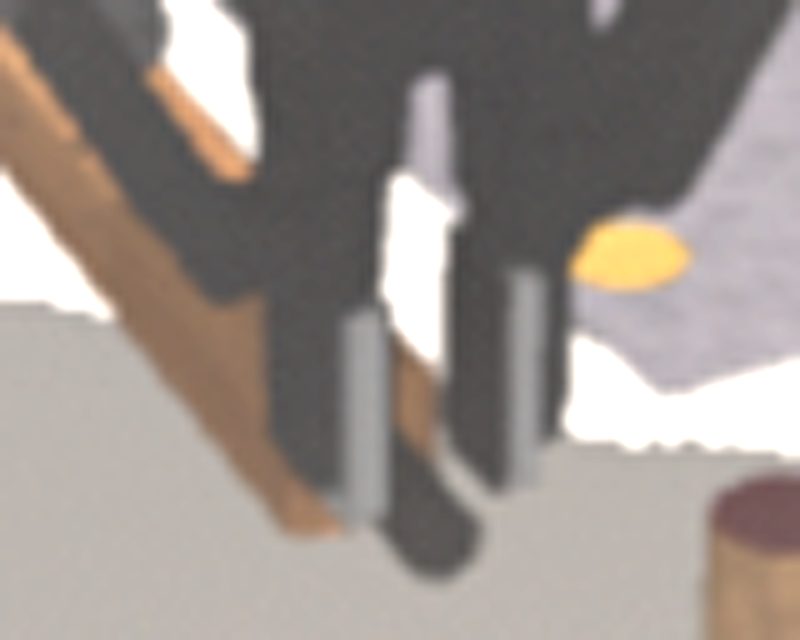

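```bash
cat >> h.py <<'E'
def rows(ths,piv,r,z,clo=0.6,f=None):
    for i,th in enumerate(ths):
        p=b2w(piv[0]-r*np.sin(th),piv[1]-r*np.cos(th))
        print(', '.join(f"{v:g}" for v in [clo,*cmd([*p,z],np.pi/2-th+BAY[2])]),end=', ')
    print()
E
python3 - <<'E'
from h import *
s=ctrl.read_state(); print(w2b(*s['tool_pos'][:2]))
rows(np.linspace(.086,.54,8),(-.1575,-.009),.134,-.008)
E
```

```text
[-0.16954556 -0.14720119]
0.6, 0.019, 0.001, 0.045, 0.003, 0.6, 0.02, -0.034, 0.045, 0.086, 0.6, 0.023, -0.069, 0.045, 0.169, 0.6, 0.029, -0.103, 0.046, 0.251, 0.6, 0.037, -0.137, 0.046, 0.334, 0.6, 0.047, -0.17, 0.046, 0.416, 0.6, 0.059, -0.203, 0.046, 0.499, 0.6, 0.074, -0.234, 0.046, 0.582,
```

>>> carry_out(
  commands=[0.6,0.0,0.0,0.03,0,0.6,0.004,0,0.045,0.003,0.6,0.006,-0.034,0.045,0.086,0.6,0.01,-0.069,0.045,0.169,0.6,0.016,-0.103,0.046,0.251,0.6,0.024,-0.137,0.046,0.334,0.6,0.034,-0.17,0.046,0.416,0.6,0.046,-0.203,0.046,0.499,0.6,0.06,-0.234,0.046,0.582,0.6,0.06,-0.234,0.046,0.582],
)

```text
clock: 8.85
tool_pos: [0.4097, -0.3275, -0.0084]
eef_rot: [-3.137, -0.001, 1.069]
force: [0.1, -0.3, -0.4]
gripper_width: 0.0169
```

```bash
python3 - <<'E'
from h import *
s=ctrl.read_state(); print(s['tool_pos'],s['eef_rot'],s['force'],w2b(*s['tool_pos'][:2]))
crop("side","pics/s14.png",160,200,200,150,4)
crop("top","pics/t14.png",220,165,230,170,3.4)
E
```

```text
[ 0.40967154 -0.32747972 -0.00837686] [-3.13664236e+00 -1.41815529e-03  1.06917990e+00] [ 0.12680185 -0.34023945 -0.39763482] [-0.22756836 -0.12648059]
```

View pics/s14.png

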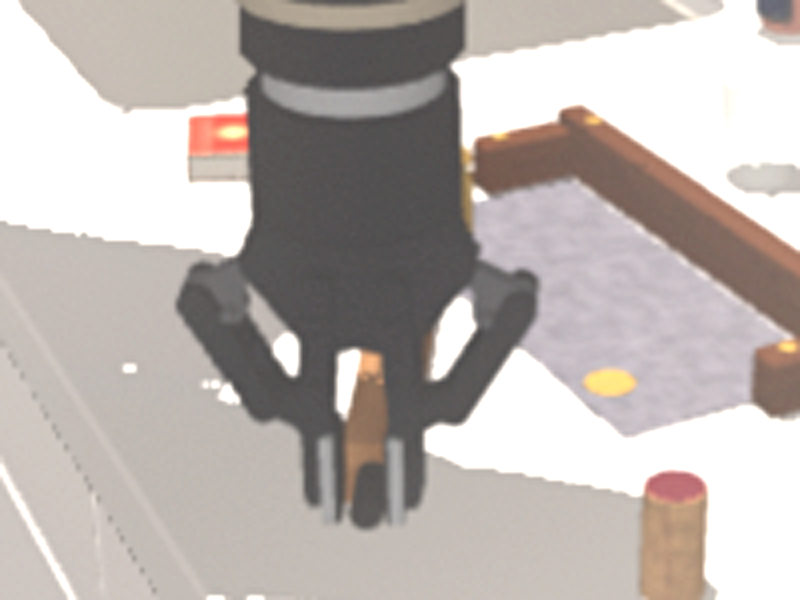

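View pics/t14.png

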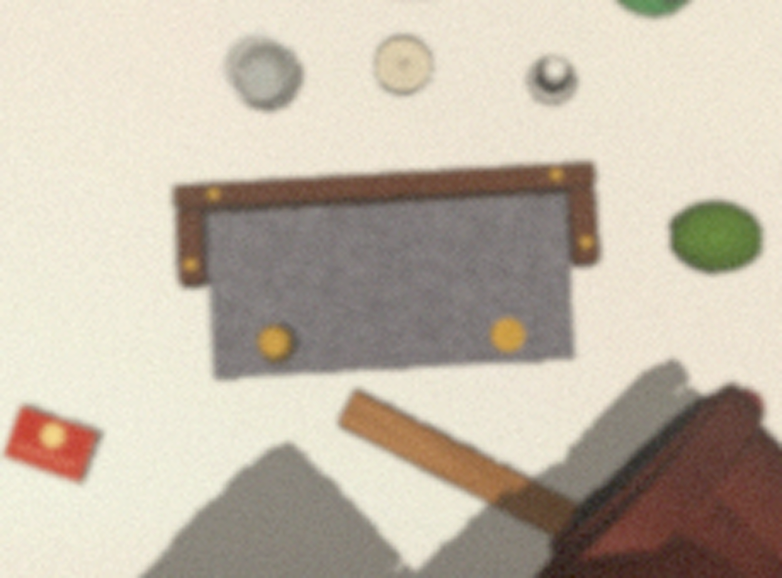

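```bash
cat >> h.py <<'E'
def barfit(c1,c2,e1,e2,x0=220,y0=165,s=3.4):
    """wood end corners c1,c2 and points along the two long edges e1 (with c1), e2 (with c2), top-view crop px"""
    W=back("top",[fromcrop(q,x0,y0,s) for q in (c1,c2,e1,e2)],.026)[:,:2]
    B=np.array([w2b(*w) for w in W]); d=(B[0]-B[2])/np.linalg.norm(B[0]-B[2])+(B[1]-B[3])/np.linalg.norm(B[1]-B[3]); d/=np.linalg.norm(d)
    E=(B[0]+B[1])/2; C=E-.1*d; th=np.arctan2(d[0],d[1]); P=np.array([-.09,.075])-C
    print("E",(E*1000).round(1),"C",(C*1000).round(1),"th",th.round(3),"width",np.linalg.norm(B[0]-B[1]).round(4),"postperp",((P[0]*d[1]-P[1]*d[0])*1000).round(1)); return C,th
E
python3 - <<'E'
from h import *
barfit((358,390),(340,424),(575,497),(555,536))
E
```

```text
E [-132.5   30.9] C [-182.7  -55.5] th 0.527 width 0.0244 postperp 14.6
```

```bash
python3 - <<'E'
from h import *
rows(np.linspace(.6,.96,7),(-.1576,-.0123),.134,-.008)
E
```

```text
0.6, 0.002, -0.033, -0, 0.078, 0.6, 0.005, -0.065, -0, 0.155, 0.6, 0.009, -0.097, -0, 0.231, 0.6, 0.016, -0.128, 0, 0.307, 0.6, 0.025, -0.159, 0, 0.384, 0.6, 0.035, -0.189, 0, 0.46, 0.6, 0.048, -0.219, 0, 0.537,
```

>>> carry_out(
  commands=[0.6,0.002,-0.033,0,0.078,0.6,0.005,-0.065,0,0.155,0.6,0.009,-0.097,0,0.231,0.6,0.016,-0.128,0,0.307,0.6,0.025,-0.159,0,0.384,0.6,0.035,-0.189,0,0.46,0.6,0.048,-0.219,0,0.537,0.6,0.048,-0.219,0,0.537],
)

```text
clock: 9.75
tool_pos: [0.3683, -0.2911, -0.008]
eef_rot: [-3.137, 0.0, 0.651]
force: [-0.5, 0.7, -1.1]
gripper_width: 0.017
```

```bash
python3 - <<'E'
from h import *
s=ctrl.read_state(); print(s['tool_pos'],s['eef_rot'],s['force'],w2b(*s['tool_pos'][:2]))
crop("top","pics/t15.png",220,165,230,170,3.4)
E
```

```text
[ 0.36830321 -0.29110439 -0.00800911] [-3.13736251e+00  4.19172771e-04  6.51249173e-01] [-0.51987836  0.67460291 -1.09034985] [-0.26744898 -0.08848006]
```

View pics/t15.png

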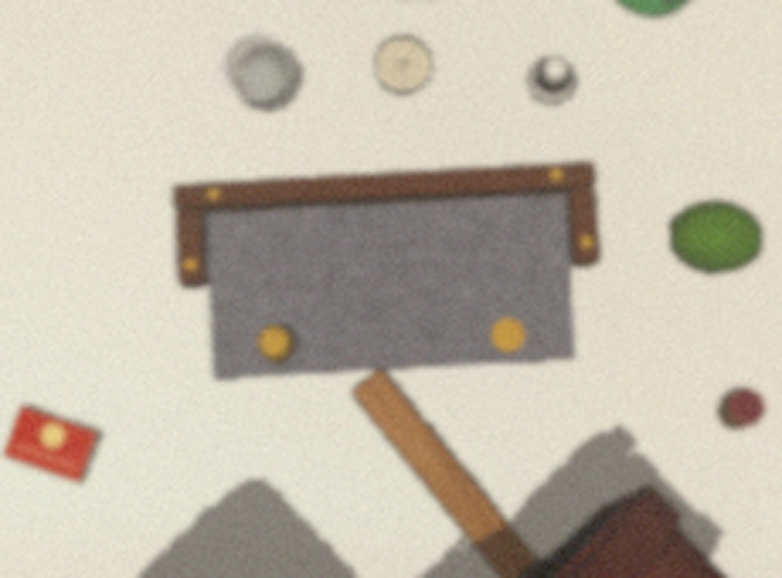

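```bash
python3 - <<'E'
from h import *
C,th=barfit((381,368),(353,390),(541,560),(503,577))
T=w2b(*ctrl.read_state()['tool_pos'][:2]); d=np.array([np.sin(th),np.cos(th)])
print("fork local",(T-C)@d, (T-C)@np.array([d[1],-d[0]]))
E
```

```text
E [-115.4   18.5] C [-196.3  -40.2] th 0.943 width 0.0226 postperp -30.8
fork local -0.08590699675633373 -0.0018516757653636987
```

>>> carry_out(
  commands=[0.6,0.02,0,0,-0.02,0.6,0.045,-0.001,0,-0.02,0.6,0.07,-0.001,0,-0.02,0.6,0.095,-0.002,0,-0.02,0.6,0.12,-0.002,0,-0.02,0.6,0.145,-0.003,0,-0.02,0.6,0.17,-0.003,0,-0.02,0.6,0.195,-0.003,0,-0.02,0.6,0.22,-0.004,0,-0.02,0.6,0.24,-0.004,0,-0.02],
)

```text
clock: 10.8
tool_pos: [0.4163, -0.2542, -0.0079]
eef_rot: [-3.138, 0.0, 0.669]
force: [-0.8, -0.2, 0.7]
gripper_width: 0.0168
```

```bash
python3 - <<'E'
from h import *
s=ctrl.read_state(); print(s['tool_pos'],s['eef_rot'],s['force'],w2b(*s['tool_pos'][:2]))
crop("top","pics/t16.png",220,165,230,170,3.4)
E
```

```text
[ 0.41628915 -0.25416113 -0.00789891] [-3.13827605e+00  2.95037451e-04  6.68946375e-01] [-0.79864032 -0.21967178  0.70630279] [-0.21802408 -0.05348528]
```

View pics/t16.png

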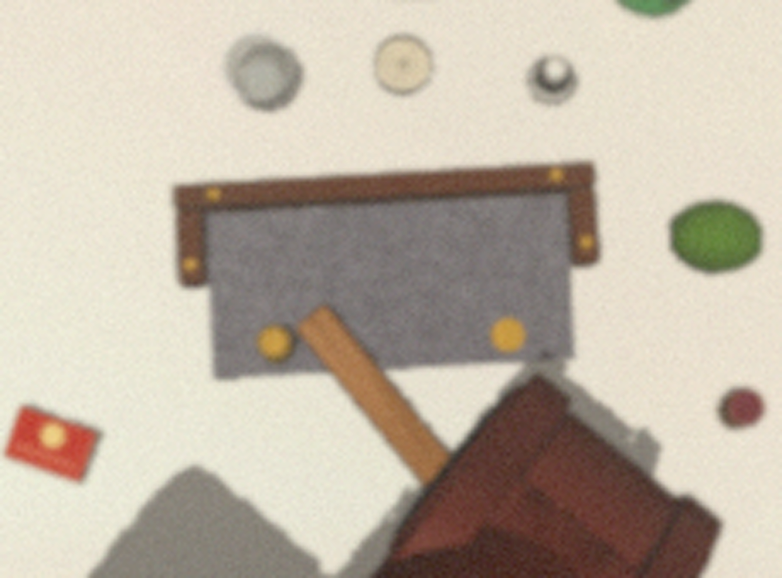

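```bash
python3 - <<'E'
from h import *
C,th=barfit((327,305),(298,328),(453,461),(420,483))
T=w2b(*ctrl.read_state()['tool_pos'][:2]); d=np.array([np.sin(th),np.cos(th)])
print("fork local",(T-C)@d, (T-C)@np.array([d[1],-d[0]]))
Ct=np.array([-.100,.0296]);tt=.943
p,y=barpose(*Ct,tt,81); print(cmd([*p,-.008],y))
E
```

```text
E [-73.6  51. ] C [-155.2   -6.8] th 0.955 width 0.0236 postperp -29.1
fork local -0.07771228356548149 0.0018514489186395016
[0.251 0.008 0.001 0.002]
```

>>> carry_out(
  commands=[0.6,0.025,0.001,0,0,0.6,0.05,0.002,0,0,0.6,0.075,0.003,0,0,0.6,0.1,0.004,0,0,0.6,0.125,0.005,0,0,0.6,0.15,0.006,0,0,0.6,0.175,0.007,0,0,0.6,0.2,0.008,0,0,0.6,0.225,0.008,0,0,0.6,0.245,0.008,0,0],
)

```text
clock: 11.85
tool_pos: [0.4665, -0.2171, -0.0078]
eef_rot: [-3.138, -0.0, 0.669]
force: [-1.5, -0.5, 0.2]
gripper_width: 0.0169
```

```bash
python3 - <<'E'
from h import *
s=ctrl.read_state(); print(s['tool_pos'],s['eef_rot'],s['force'],w2b(*s['tool_pos'][:2]))
crop("top","pics/t17.png",220,165,230,170,3.4)
crop("side","pics/s17.png",180,180,200,150,4)
E
```

```text
[ 0.46653276 -0.21706767 -0.00784195] [-3.13849093e+00 -2.53921534e-04  6.69440145e-01] [-1.50693562 -0.54829741  0.23968997] [-0.16633732 -0.01843069]
```

View pics/t17.png

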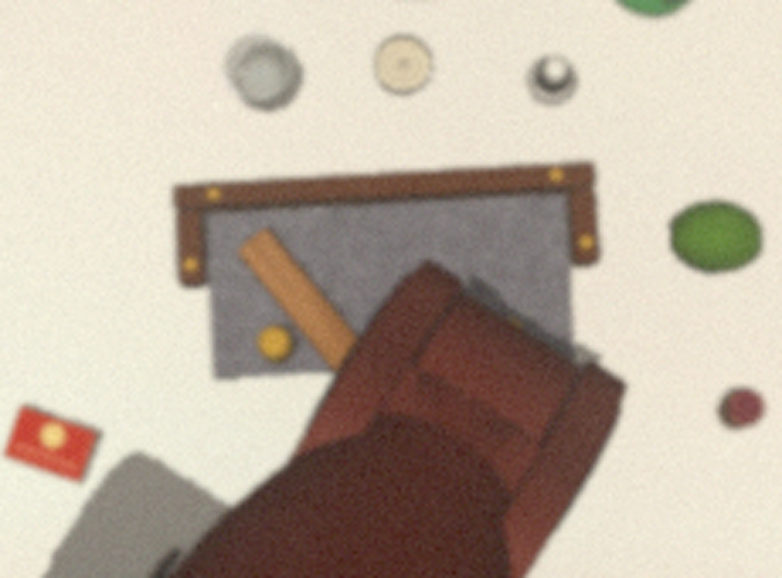

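View pics/s17.png

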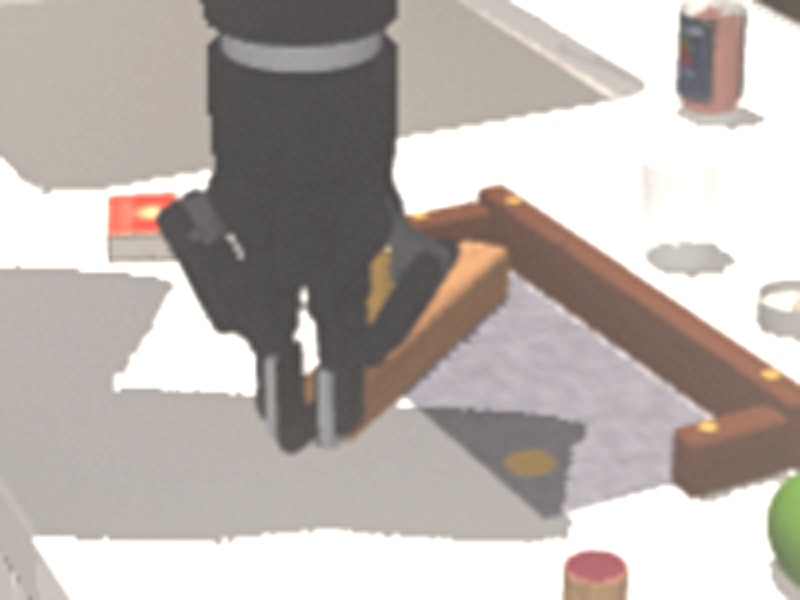

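```bash
python3 - <<'E'
from h import *
C,th=barfit((267,226),(238,248),(358,341),(330,366))
T=w2b(*ctrl.read_state()['tool_pos'][:2]); d=np.array([np.sin(th),np.cos(th)])
print("fork local",(T-C)@d, (T-C)@np.array([d[1],-d[0]]))
E
```

```text
E [-20.3  86.8] C [-102.2   29.5] th 0.961 width 0.0234 postperp -30.3
fork local -0.07986771007019955 0.0026832293339358036
```

```bash
python3 - <<'E'
from h import *
rows(np.linspace(.9,.4,9),(-.061,.058),.133,-.008)
E
```

```text
0.6, -0.011, 0.023, 0.001, -0.052, 0.6, -0.009, 0.056, 0, -0.132, 0.6, -0.005, 0.089, 0, -0.211, 0.6, 0.002, 0.121, 0, -0.291, 0.6, 0.01, 0.153, 0, -0.37, 0.6, 0.021, 0.185, 0, -0.45, 0.6, 0.033, 0.216, -0, -0.529, 0.6, 0.048, 0.246, -0, -0.609, 0.6, 0.064, 0.275, -0, -0.689,
```

>>> carry_out(
  commands=[0.6,-0.011,0.023,0,-0.052,0.6,-0.009,0.056,0,-0.132,0.6,-0.005,0.089,0,-0.211,0.6,0.002,0.121,0,-0.291,0.6,0.01,0.153,0,-0.37,0.6,0.021,0.185,0,-0.45,0.6,0.033,0.216,0,-0.529,0.6,0.048,0.246,0,-0.609,0.6,0.064,0.275,0,-0.689,0.6,0.064,0.275,0,-0.689],
)

```text
clock: 12.95
tool_pos: [0.5227, -0.2616, -0.008]
eef_rot: [-3.14, -0.002, 1.212]
force: [0.3, 0.4, 1.3]
gripper_width: 0.017
```

```bash
python3 - <<'E'
from h import *
s=ctrl.read_state(); print(s['tool_pos'],s['eef_rot'],s['force'],w2b(*s['tool_pos'][:2]))
crop("top","pics/t18.png",220,165,230,170,3.4)
crop("side","pics/s18.png",180,180,200,150,4)
rows(np.linspace(.35,.06,5),(-.061,.058),.133,-.008)
E
```

```text
[ 0.52268296 -0.26157386 -0.00799436] [-3.14031422e+00 -1.83713250e-03  1.21192841e+00] [0.30331959 0.38563833 1.27525131] [-0.11201181 -0.06514669]
0.6, 0.001, 0.028, -0.001, -0.066, 0.6, 0.004, 0.066, -0.001, -0.158, 0.6, 0.01, 0.104, -0.001, -0.25, 0.6, 0.019, 0.142, -0.001, -0.342, 0.6, 0.031, 0.179, -0.001, -0.435,
```

View pics/t18.png

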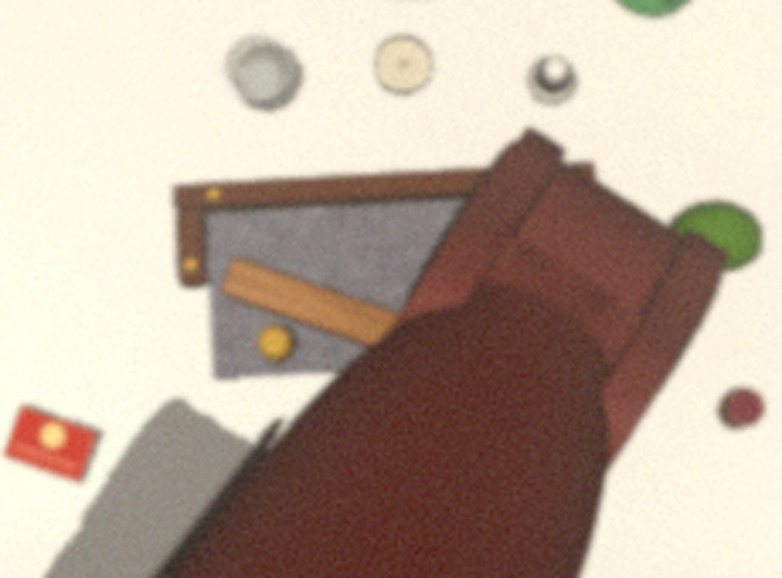

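View pics/s18.png

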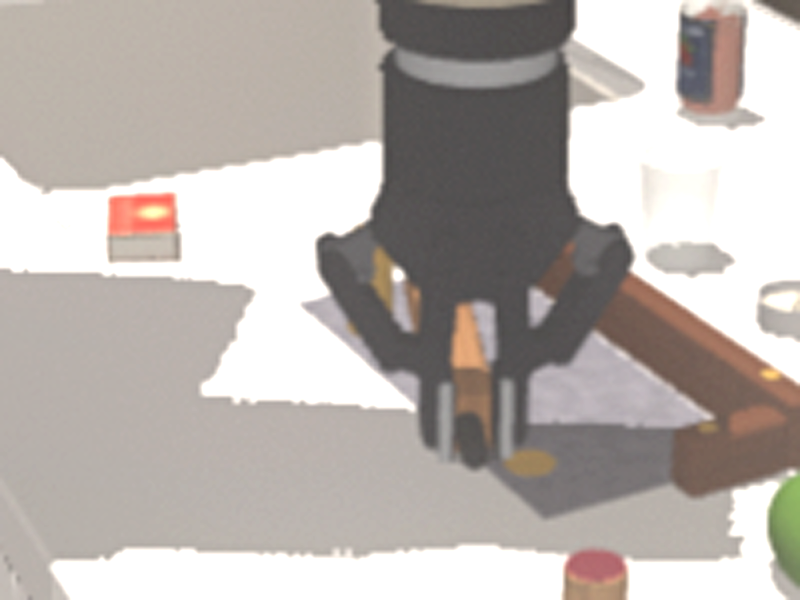

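```bash
python3 - <<'E'
from h import *
C,th=barfit((233,258),(222,288),(398,315),(374,346))
T=w2b(*ctrl.read_state()['tool_pos'][:2]); d=np.array([np.sin(th),np.cos(th)])
print("fork local",(T-C)@d, (T-C)@np.array([d[1],-d[0]]), C+.05*d)
E
```

```text
E [-42.6 103.9] C [-82.1  12. ] th 0.406 width 0.0205 postperp -32.2
fork local -0.0824941953898273 0.0016697867632611996 [-0.06231801  0.05797492]
```

>>> carry_out(
  commands=[0.6,0.001,0.028,0,-0.066,0.6,0.004,0.066,0,-0.158,0.6,0.01,0.104,0,-0.25,0.6,0.019,0.142,0,-0.342,0.6,0.031,0.179,0,-0.435,0.6,0.031,0.179,0,-0.435],
)

```text
clock: 13.65
tool_pos: [0.5666, -0.2694, -0.0083]
eef_rot: [-3.14, -0.003, 1.551]
force: [0.0, -0.2, 0.1]
gripper_width: 0.0176
```

```bash
python3 - <<'E'
from h import *
s=ctrl.read_state(); print(s['tool_pos'],s['eef_rot'],s['force'],w2b(*s['tool_pos'][:2]))
crop("top","pics/t19.png",220,165,230,170,3.4)
crop("side","pics/s19.png",180,180,200,150,4)
E
```

```text
[ 0.56661569 -0.26936667 -0.00828176] [-3.14023745e+00 -2.75947478e-03  1.55091939e+00] [ 0.00028755 -0.1839385   0.06264335] [-0.06842585 -0.07469011]
```

View pics/t19.png

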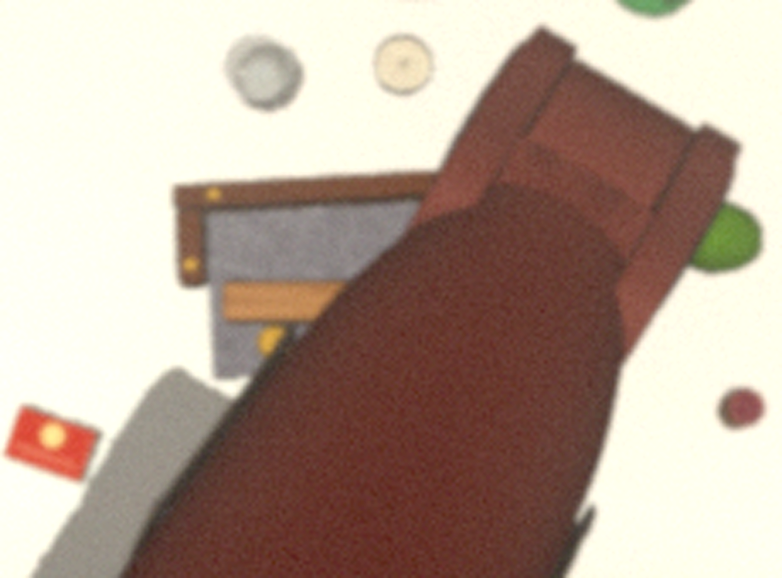

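View pics/s19.png

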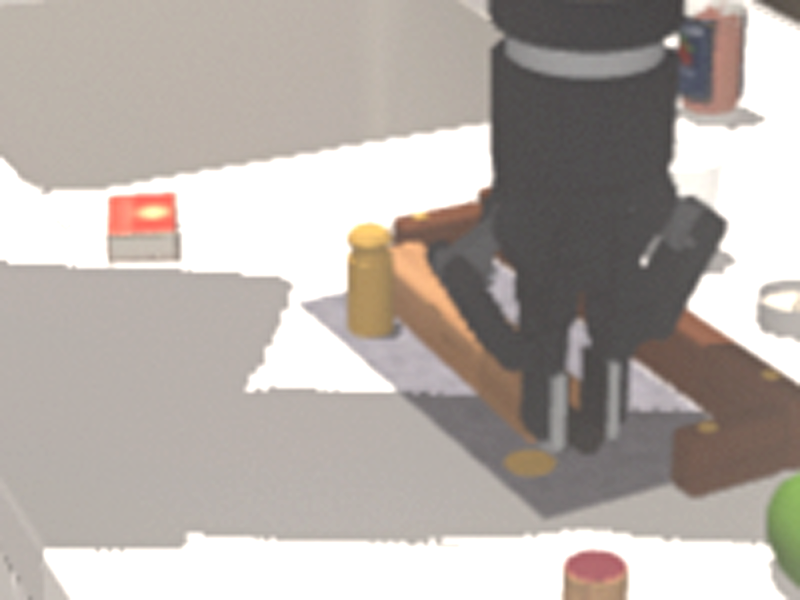

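>>> carry_out(
  commands=[0.6,-0.006,-0.008,0,0,0.6,-0.006,-0.008,0,0,0.6,-0.006,-0.008,-0.1,0,0.6,-0.006,-0.008,-0.3,0,0.3,-0.006,-0.3,-0.4,0.3,0,-0.006,-0.3,-0.4,0.9,-0.27,-0.006,-0.3,-0.4,0.95,-0.27,-0.006,-0.3,-0.4,0.95,-0.27,-0.006,-0.3,-0.4,0.95,-0.27,-0.006,-0.3,-0.4,0.95],
)

```text
clock: 14.75
tool_pos: [0.4903, -0.2693, 0.0919]
eef_rot: [-3.138, -0.001, 0.799]
force: [0.1, -0.1, -0.1]
gripper_width: 0.054
```

```bash
python3 - <<'E'
from h import *
s=ctrl.read_state(); print(s['tool_pos'],s['eef_rot'],s['force'],s['gripper_width'],s['q'])
print(cmd([*b2w(-.100,-.008),.06],.04))
E
```

```text
[ 0.49027291 -0.26929928  0.09186825] [-3.13759093e+00 -5.73043190e-04  7.98640082e-01] [ 0.1142942  -0.1306177  -0.11407239] 0.05403137399259685 [-6.33676917e-01  4.55848945e-01 -2.51628797e-01  8.67202902e-01
  1.11993835e-03  1.70927233e+00]
[ 0.305 -0.061  0.128  0.966]
```

>>> carry_out(
  commands=[-0.27,0.15,-0.06,0,0.2,-0.27,0.3,-0.06,0.06,0.5,-0.27,0.3,-0.061,0.128,0.966,-0.27,0.3,-0.061,0.128,0.966,-0.27,0.3,-0.061,0.128,0.966,-0.27,0.3,-0.061,0.128,0.966,-0.27,0.3,-0.061,0.128,0.966],
)

```text
clock: 15.45
tool_pos: [0.5315, -0.2048, 0.06]
eef_rot: [-3.138, 0.002, 0.046]
force: [0.5, -0.9, -0.1]
gripper_width: 0.0543
```

```bash
python3 - <<'E'
from h import *
s=ctrl.read_state(); T=s['tool_pos'];print(T,s['eef_rot'],s['force'],w2b(*T[:2]))
im=ctrl.read_camera("side")[:,:,::-1].copy()
crop("side","pics/s20.png",200,150,200,150,4,im)
crop("top","pics/t20.png",220,165,230,170,3.4)
E
```

```text
[ 0.53148499 -0.20484592  0.06000316] [-3.13829274e+00  2.35965956e-03  4.57653380e-02] [ 0.47612524 -0.9116502  -0.06460675] [-0.10094831 -0.00881612]
```

View pics/s20.png

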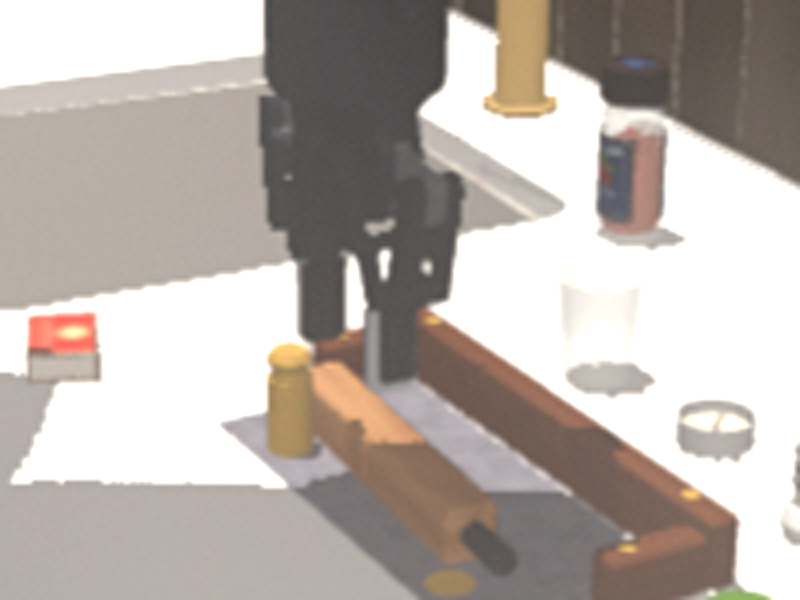

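View pics/t20.png

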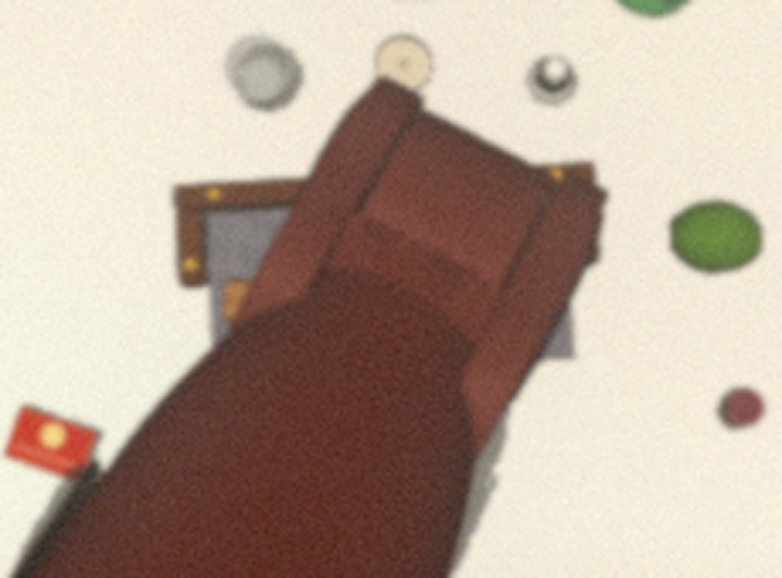

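```bash
python3 - <<'E'
from h import *
M=ctrl.camera_info("side")['world_to_cam'];print("campos",-M[:3,:3].T@M[:3,3])
for z in (.06,.07,.08,.09):
  P=[]
  for y in (-.009-.027,-.009-.0415,-.009+.027):
    for x in (-.112,-.090): P.append([*b2w(x,y),z])
  print(z,((proj("side",P)-[200,150])*4).round().tolist())
C=[-.0605,.009]
P=[[*b2w(x,y),.026] for x,y in ((-.0735,-.061),(-.0735,.109),(-.0475,-.061))]
print(((proj("side",P)-[200,150])*4).round().tolist())
E
```

```text
campos [ 0.13470608 -1.02474957  0.47528975]
0.06 [[362.0, 430.0], [407.0, 420.0], [378.0, 443.0], [424.0, 433.0], [303.0, 384.0], [347.0, 375.0]]
0.07 [[362.0, 409.0], [407.0, 398.0], [378.0, 422.0], [424.0, 411.0], [303.0, 363.0], [347.0, 354.0]]
0.08 [[362.0, 387.0], [408.0, 377.0], [378.0, 400.0], [425.0, 389.0], [303.0, 342.0], [347.0, 333.0]]
0.09 [[362.0, 365.0], [408.0, 355.0], [378.0, 377.0], [425.0, 367.0], [302.0, 321.0], [347.0, 312.0]]
[[469.0, 506.0], [289.0, 365.0], [521.0, 493.0]]
```

>>> carry_out(
  commands=[-0.27,-0.04,0,0,0,-0.27,-0.04,0,0.1,0,-0.27,-0.04,0,0.2,0,-0.27,-0.04,0,0.26,0,-0.27,-0.04,0,0.28,0,-0.27,-0.04,0,0.28,0],
)

```text
clock: 16.15
tool_pos: [0.5206, -0.205, -0.0102]
eef_rot: [-3.138, 0.003, 0.045]
force: [-1.0, 0.9, 0.5]
gripper_width: 0.0543
```

```bash
python3 - <<'E'
from h import *
s=ctrl.read_state(); T=s['tool_pos'];print(T,s['eef_rot'],s['force'],w2b(*T[:2]))
crop("side","pics/s21.png",200,180,200,150,4)
E
```

```text
[ 0.52060387 -0.20500532 -0.01019342] [-3.13777738  0.00322995  0.04531033] [-1.03681934  0.88445333  0.50604545] [-0.1118271  -0.00854026]
```

View pics/s21.png

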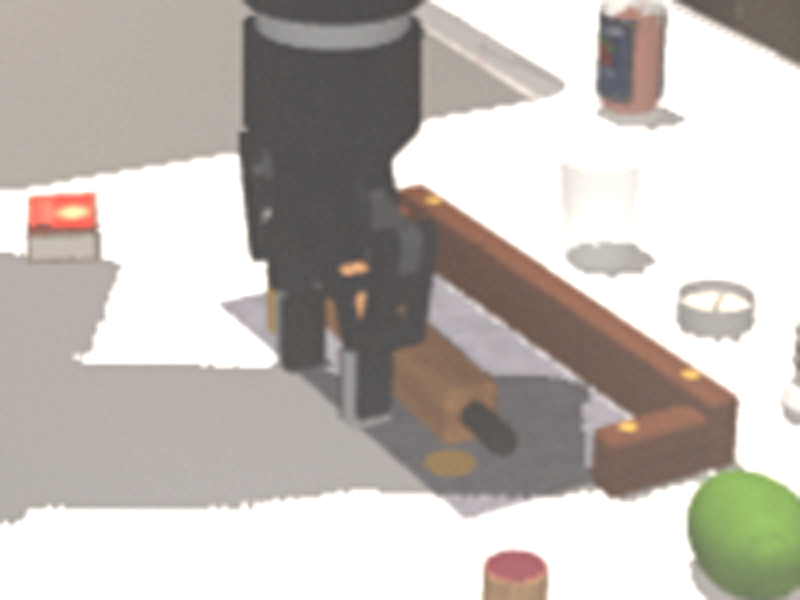

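>>> carry_out(
  commands=[-0.27,0.03,0,0,0,-0.27,0.06,0,0,0,-0.27,0.085,0,0,0,-0.27,0.11,0,0,0,-0.27,0.135,0,0,0,-0.27,0.16,0,0,0,-0.27,0.18,0,0,0,-0.27,0.2,0,0,0,-0.27,0.22,0,0,0,-0.27,0.22,0,0,0],
)

```text
clock: 17.2
tool_pos: [0.5771, -0.2029, -0.0096]
eef_rot: [-3.139, 0.001, 0.045]
force: [-0.1, 0.2, -0.1]
gripper_width: 0.0542
```

```bash
python3 - <<'E'
from h import *
s=ctrl.read_state(); T=s['tool_pos'];print(T,s['eef_rot'],s['force'],w2b(*T[:2]))
crop("side","pics/s22.png",200,180,200,150,4)
crop("top","pics/t22.png",220,165,230,170,3.4)
E
```

```text
[ 0.57706569 -0.20287761 -0.00959225] [-3.13862537e+00  1.31765438e-03  4.53093954e-02] [-0.07409154  0.2055521  -0.08849342] [-0.05532536 -0.00867212]
```

View pics/s22.png

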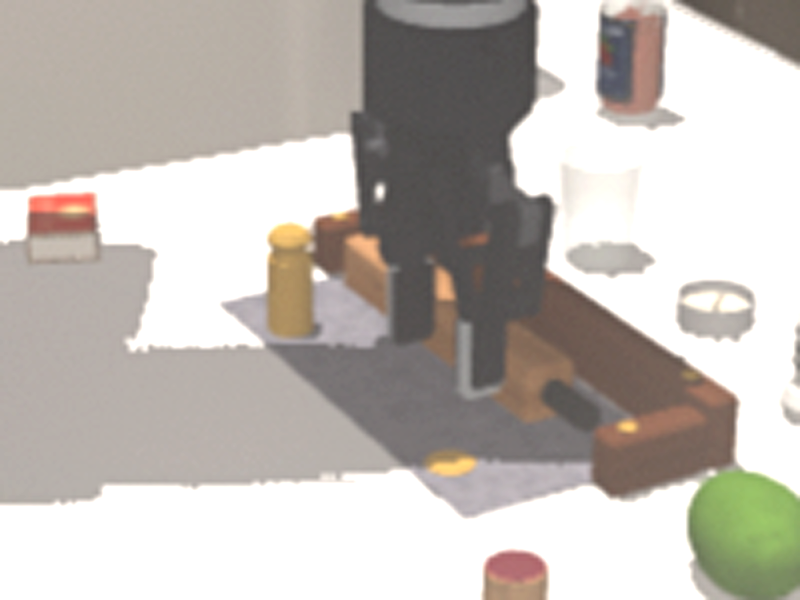

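View pics/t22.png

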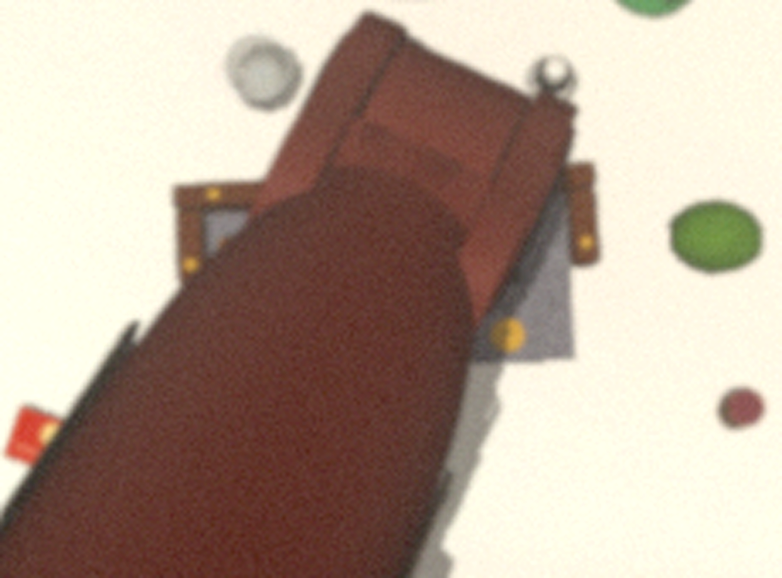

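>>> carry_out(
  commands=[-0.27,0.015,0,0,0,-0.27,0.03,0,0,0,-0.27,0.04,0,0,0,-0.27,0.05,0,0,0,-0.27,0.06,0,0,0,-0.27,0.066,0,0,0,-0.27,0.072,0,0,0,-0.27,0.072,0,0,0],
)

```text
clock: 18.1
tool_pos: [0.5945, -0.2019, -0.0098]
eef_rot: [-3.138, 0.002, 0.045]
force: [-1.9, -0.8, -0.2]
gripper_width: 0.0543
```

```bash
python3 - <<'E'
from h import *
s=ctrl.read_state(); T=s['tool_pos'];print(T,s['eef_rot'],s['force'],w2b(*T[:2]))
crop("side","pics/s23.png",240,190,160,120,5)
E
```

```text
[ 0.59452178 -0.20192833 -0.00975431] [-3.13840341e+00  1.81774202e-03  4.53192780e-02] [-1.86931807 -0.79710946 -0.22937233] [-0.03784526 -0.00842166]
```

View pics/s23.png

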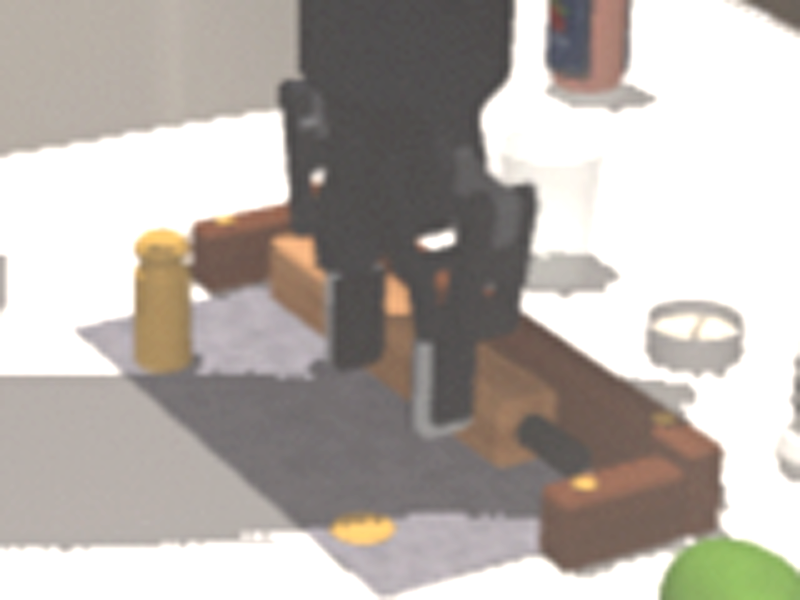

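Not fully home yet: the force is only about 2 N and a gap shows near the tip. I'll push on in small steps and watch the force.

>>> carry_out(
  commands=[-0.27,0.008,0,0,0,-0.27,0.016,0,0,0,-0.27,0.016,0,0,0],
)

```text
clock: 18.45
tool_pos: [0.5949, -0.2018, -0.01]
eef_rot: [-3.138, 0.008, 0.044]
force: [-15.2, -1.1, 10.9]
gripper_width: 0.0542
```

>>> carry_out(
  commands=[-0.27,0.008,0,0,0,-0.27,0.016,0,0,0,-0.27,0.016,0,0,0],
)

```text
clock: 18.75
tool_pos: [0.5947, -0.2019, -0.0102]
eef_rot: [-3.139, 0.016, 0.042]
force: [-16.9, -2.4, 11.7]
gripper_width: 0.0544
```

```bash
python3 - <<'E'
from h import *
s=ctrl.read_state(); T=s['tool_pos'];print(T,s['eef_rot'],s['force'],w2b(*T[:2]))
crop("side","pics/s24.png",240,190,160,120,5)
E
```

```text
[ 0.59466674 -0.20189174 -0.01021485] [-3.13878237  0.01611975  0.0420867 ] [-16.88658618  -2.40476706  11.70311584] [-0.03769897 -0.00839089]
```

View pics/s24.png

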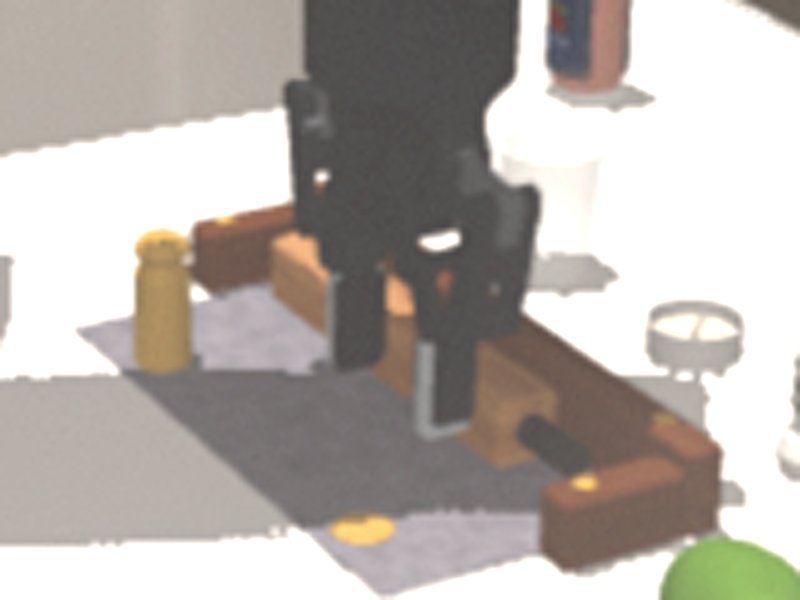

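Contact force rose to 17 N with no travel, at TCP bay x = −37.7 mm against −37 predicted for fully home. I'll back off and inspect.

>>> carry_out(
  commands=[-0.27,-0.03,0,0,0,-0.27,-0.08,0,0,0,-0.27,-0.12,0,-0.1,0,-0.27,-0.15,0,-0.3,0,-0.27,-0.35,0.2,-0.5,0,-0.27,-0.55,0.3,-0.6,0,-0.27,-0.75,0.4,-0.6,0,-0.27,-0.9,0.5,-0.6,0,-0.27,-0.9,0.6,-0.6,0,-0.27,-0.9,0.6,-0.6,0],
)

```text
clock: 19.8
tool_pos: [0.3762, -0.3653, 0.144]
eef_rot: [3.141, 0.015, 0.038]
force: [0.7, -0.1, 0.5]
gripper_width: 0.054
```

```bash
python3 - <<'E'
from h import *
s=ctrl.read_state(); T=s['tool_pos'];print(T,s['eef_rot'],s['force'])
im=ctrl.read_camera("top")[:,:,::-1].copy()
crop("top","pics/t25.png",220,165,230,150,3.4,im)
crop("top","pics/t25b.png",265,205,135,60,5.8,im)
crop("side","pics/s25.png",240,190,160,120,5)
E
```

```text
[ 0.37624838 -0.36526758  0.14402022] [3.14148594 0.01503981 0.03807749] [ 0.70003182 -0.12192165  0.52604442]
```

View pics/t25.png

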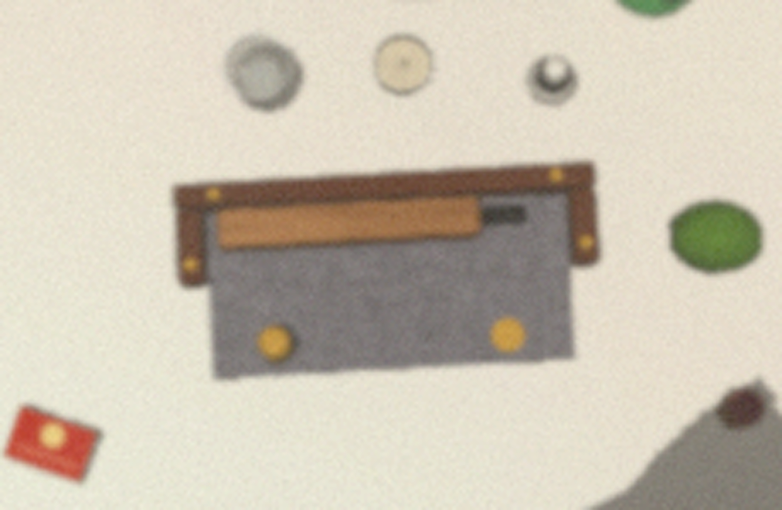

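View pics/t25b.png

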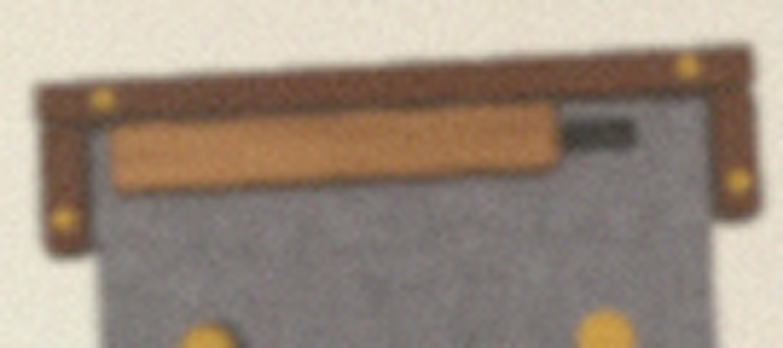

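View pics/s25.png

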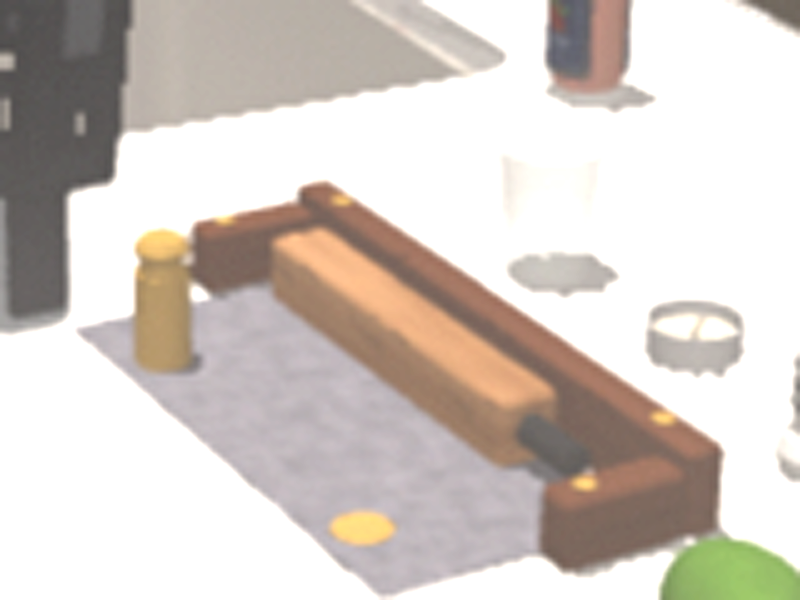

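```bash
python3 - <<'E'
from h import *
f=lambda q: back("top",[fromcrop(q,265,205,5.8)],.026)[0]
for q in [(117,192),(557,168),(112,126),(555,104)]: print(q,(w2b(*f(q)[:2])*1000).round(1))
P=[[*b2w(x,y),.026] for x,y in ((-.026,.105),(-.026,-.065),(0,.105),(0,-.065))]
print(((proj("top",P)-[265,205])*5.8).round(0).tolist())
# rail outer fit: refit bay with rail yaw
g=lambda q,z: back("top",[fromcrop(q,265,205,5.8)],z)[0][:2]
a,b=g((40,85),.034),g((750,47),.034); print("rail yaw",np.arctan2(-(b-a)[0]*-1,-(b-a)[1])*-1 if 0 else np.arctan((b-a)[0]/(b-a)[1])*-1)
a,b=f((117,192))[:2],f((557,168))[:2]; print("bar yaw",-np.arctan((b-a)[0]/(b-a)[1]))
E
```

```text
(117, 192) [-26.5 107.1]
(557, 168) [-26.8 -58.6]
(112, 126) [ -1.3 107.8]
(555, 104) [ -2.4 -59.4]
[[120.0, 188.0], [572.0, 163.0], [117.0, 120.0], [567.0, 94.0]]
rail yaw 0.03731497850272418
bar yaw 0.03818837684205141
```

```bash
python3 - <<'E'
from h import *
im=ctrl.read_camera("top")[:,:,::-1]; a=cv2.imread("pics/top0.png")
for n,(x,y) in dict(cork=(438,285),lime=(430,234),matches=(235,295),glass=(298,186),tea=(338,184),stopper=(382,187)).items():
    A=cv2.cvtColor(a[y-18:y+18,x-18:x+18],6).astype(np.float32);B=cv2.cvtColor(np.ascontiguousarray(im[y-18:y+18,x-18:x+18]),6).astype(np.float32)
    print(n,np.round(cv2.phaseCorrelate(A,B,cv2.createHanningWindow((36,36),cv2.CV_32F)),2))
print(ctrl.read_state()['clock'],ctrl.sign_off())
E
```

```text
Traceback (most recent call last):
ValueError: setting an array element with a sequence. The requested array has an inhomogeneous shape after 1 dimensions. The detected shape was (2,) + inhomogeneous part.
```

```bash
python3 - <<'E'
from h import *
im=ctrl.read_camera("top")[:,:,::-1]; a=cv2.imread("pics/top0.png")
for n,(x,y) in dict(cork=(438,285),lime=(430,234),matches=(235,295),glass=(298,186),tea=(338,184),stopper=(382,187)).items():
    A=cv2.cvtColor(a[y-18:y+18,x-18:x+18],6).astype(np.float32);B=cv2.cvtColor(np.ascontiguousarray(im[y-18:y+18,x-18:x+18]),6).astype(np.float32)
    print(n,cv2.phaseCorrelate(A,B,cv2.createHanningWindow((36,36),cv2.CV_32F)))
print(ctrl.read_state()['clock'])
E
```

```text
cork ((-0.7031277282392665, -0.20929187374111535), 0.39711586560732054)
lime ((0.0751575083996201, 0.23400172939911457), 0.893110626273685)
matches ((0.050212666400405226, 0.0754683178561173), 1.079821099837621)
glass ((-0.010005032388544777, -0.12399888306870821), 0.9650410170908328)
tea ((-0.23885747517786982, 0.021354358713153943), 0.8949516673146942)
stopper ((-0.14810782642146947, 0.4758576498945857), 0.8651403372670398)
20.0
```

```bash
python3 -c "
from plant import ctrl
print(ctrl.sign_off())"
```

```text
the job is handed in; nothing more can be done
None
```

The muddler is home in the bay: flat, along the back rail, and between the two cheeks. I handed the job in at about 20 s on the clock, with the gripper clear of everything.

**How it went:** I never gripped or lifted it; every move was a push along the worktop.
1. I pushed it about 45 mm to the right by its wooden end.
2. With the fingers either side of the thin black tip, I swung it to about 54°.
3. I slid the wooden end in past the post, keeping about 5 mm clear.
4. I swung the tip end in, then pushed the bar square to the rail with the opened fingers.

**Last checks:**
- **Against the rail:** the front face measures 26.5 to 26.8 mm from the rail, against 26 mm for full contact. It is parallel to the rail within about 0.001 rad. The last push rose to about 17 N without moving it further.
- **Between the cheeks:** the wooden end is at about y = +107 mm and the tip at about −92 mm, with the cheeks at ±118 mm.
- **Bystanders:** five match their starting places in the top view to half a pixel (about 1 mm). The cork's automatic match was poor (0.7 pixel shift) because the arm's shadow was on it, but it looks to be in the same place by eye.

**What disagreed:**
- The fingertips were about 17 to 21 mm above the reported TCP, not 14 mm ahead of it as described. I set working heights from the pictures and the force reading instead.
- The side camera read about 4 to 8 mm off the top camera on the muddler, so I measured positions from the top view.

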